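# Tap the stuck filter cover loose on its pins

## Robot

A 6-joint arm with a two-finger parallel gripper is mounted at the origin on the work surface. World frame = base frame: x ahead of the robot, y to its left, z up, the work surface at z = 0. Lengths are in mm, angles in rad, forces in N, time in s.
With the tool pointing down it reaches from about 275 to 1000 mm from the base axis. Payload 8.4 kg.
Tool frame: the origin (TCP) lies at the very end of the fingers, on their centre line; the grasp point (between the pads) lies r.hold_point_z behind it (r.hold_point_z is the distance from the TCP to the grasp point, in mm); x points along the fingers, z is the direction in which the jaws open and shut, and the axes are right-handed (so a half turn about x gives the same grasp; the last joint's range is limited). The gripper opens to 85 mm and grips with 20 to 120 N. Pads are 22 mm wide; open, the fingers measure 114 mm over their backs; the gripper's body (76 mm by 85 mm) begins 54 mm behind the grasp point. The pads swing forward as they close: fully open they stand 13 mm farther back than shut.
Start: joints at [1.299, 0.353, 1.633, -0, 1.155, -0.002], TCP at [166.585, 602.393, 231.281] pointing down, gripper open.
Joint ranges: [-2.63, 2.63], [-0.92, 2.1], [0.06, 2.66], [-1.3, 4.44], [0, 2.69], [-3.02, 3.02]. Speed limits (rad/s): [2.22, 2.22, 2.79, 3.14, 3.14, 3.14].

## Interface

Orientations are given as [roll, pitch, yaw] about the fixed x, y, z axes, in that order (R = Rz(yaw) Ry(pitch) Rx(roll)).
In Python, from rig import r gives the robot as it stands.
- The arm moves only by the tool jog_arm, never from a script. Its argument "series" is a list of rows, each a list of 7 numbers: the turn, a rotation vector about the tool's x, y, z in degrees, then the shift along the tool's x, y, z in cm, then the opening, from 0 (shut) to 1 (fully open). In form: [[wx, wy, wz, tx, ty, tz, fingers], ...]. A call has 1 to 20 rows; each row shifts and turns the commanded pose from where the row before left it, along the tool's axes as they then stand; what a row does not reach is not made up. A row lasts 1/10 s, in which the tool goes at most 50 mm and 8.59 degrees, less where a joint would pass 70% of its speed; a pose out of reach is approached as far as the arm can. A call with a gripper value outside its range is refused whole. The fingers move at their own pace and stop on an object; "force" is the grip in N (left out, the last holds). Time passes only in rows, so rows that do not move let the fingers close. It gives the time, the measured TCP pose, the force and the opening at its end, in the units of the state.
- r.sense(): the state, without advancing time (a new reading comes with each control period).
- r.grab_frame(name): name is "scene" or "side" or "wrist"; returns (picture, depth): 420x560x3 uint8, red, green, blue; 420x560 float32, mm along the optical axis (not along the pixel's ray), 0 where there is no reading.
- r.get_calibration(name): a dict with "mtx" (3x3 intrinsics, pixels), "position" and "rotation" of the camera in the world; the wrist camera has in their place "mount" (4x4, takes a point from camera to tool coordinates, whose origin is the TCP and whose axes are the tool frame's). Camera axes: x right, y down, z forward; pixel columns grow to the right and rows downward; lengths in mm; the calibration is good to about 2 mm. A picture is of the moment at which its call begins: read the wrist's pose just before it. get_calibration takes no time and is no camera call.
- r.sign_off(): hands the job in, once; it reports no verdict.
The state is a dict: "clock": time; "qpos": joint angles; "qvel": joint speeds; "joint_efforts": joint torques, N m; "eef_pos": TCP position; "tcp_rot": TCP orientation; "contact_force": force on the tool from outside, world axes, zero at the start; "wrist_torque": the same for the moment, N m; "opening": opening from 0.0 (shut) to 1.0 (fully open).
Only numpy, scipy, OpenCV 4.12 (cv2) and the standard library are available. Lean on these libraries where they do the work, as an engineer would, in place of code of your own. Each camera call takes 0.05 s, during which the arm holds its last target.

## Task

The cover of the bolted-down gas filter housing is stuck on its two pins. Take the stubby mallet and work the cover off with light taps from behind on its two overhanging lugs, changing sides whenever it starts to bind, until there is an even gap of about 10 mm behind it and it still sits on its pins; use only the mallet on the cover. Then stand the mallet back on its head on the bench, clear of the housing, and leave the things in the crate alone.

Things in the scene. Friction and masses are not known exactly. Their poses are not given: they have to be found in the camera images.
- housing: Fixed aluminium gas filter housing. Origin on the bench under the middle of its sealing face; x level, the way the cover comes off; z up. Behind the face: flange 76 wide (y -38 to 38), 14 thick, 20 to 66 mm above the bench, then a round body, radius 25, axis 43 mm up, out to x = -129. Its foot, 76 wide, 20 high, x -100 to +50 mm, also carries the cover as a ledge.
- sealing_face (a point): Middle of the sealing face, 43 mm above the bench. Level with it, at y = +28 and -28 mm, two fixed split spring pins 10 mm thick stick out 34 mm along x, through holes in the cover: flush with the cover's front at a gap of 16 mm. They grip the cover by friction; how hard is not known.
- cover: Aluminium cover, about 0.4 kg, on edge against the sealing face: plate 160 wide (y), 46 high (z), 18 thick (x), with a sooty 23 mm tube stub on its front, out to x = 60. Origin: middle of the lower edge of its rear face, 20 mm above the bench; axes as the housing's when square. Its ends, the lugs, reach 42 mm past the flange, nothing behind or under them. The mallet must not press it with over 13 N.
- lug_left (a point): Where to tap: middle of the left lug's rear face, cover y +62 mm, 43 mm above the bench. Its x in the housing frame is the gap there (0 at first). A push of some 3 to 9 N on one lug slides that end out and the other back by about a third as much (it is stopped by the flange at first). It stays where it is left.
- lug_right (a point): The same on the right lug, cover y -62 mm. Sooner or later the turning cover binds on its crusted pins, with one lug some millimetres ahead of the other (how many differs each time and cannot be seen): pushing on gains nothing and the force climbs within a millimetre or two; stop and change sides. Forced past 0.12 rad the pins are spoilt.
- mallet: Stubby mallet, 0.27 kg, standing on its head on the bench, handle up. Black rubber block head 86 long (x) over its two domed striking ends, 38 wide (y), 46 high (z 0 to 46 mm); wooden handle 24 (x) by 18 (y) in the middle, z 46 to 110 mm. Origin: middle of the head's underside. With the head centred behind a lug point 5 mm remain between it and the flange's side.
- crate: Fixed open field crate, 300 (x) by 240 (y) by 90 mm, origin under its middle on the bench; lid hinged on its +y side and leaning back open, snap latch on the -y side.
- canister: Dented aluminium canister, 62 across, 112 high, standing in the crate; origin under its middle. Leave alone.
- check_valve: Brass check valve, 68 long, 28 thick, lying in the crate; origin under its middle. Leave alone.
- probe_section: Sooty stainless probe section with two flanges, 158 long, 36 thick, lying in the crate; origin under its middle. Leave alone.
- flow_cell: Clear acrylic flow cell, 64 by 34 by 30, with brass ports, lying in the crate; origin under its middle. Leave alone.
Things that resemble listed ones, but are neither listed nor needed, are in the scene too. Leave any pink or red look-alike of the mallet alone.

How it is judged (in metres and radians):
On the way, in this order (a step that is already met when the one before it is completed fails the run):
1. the mallet is lifted off the bench (height (world z) of mallet above 0.012 m), for 0.1 s.
2. both lugs stand between 6 and 14 mm off the sealing plane (x of lug_left in the frame of housing between 0.006 and 0.014 m and x of lug_right in the frame of housing between 0.006 and 0.014 m), for 0.2 s.
At the end, for the whole second after the job is handed in: Both lug points are 6 to 14 mm off the sealing plane (an even gap of about 10 mm), the cover upright on its ledge and pins and at rest; the mallet stands upright on its head on the bench, at rest and touching neither cover nor housing (all of step 2 and angle between cover's own z axis and vertical below 0.08 rad and linear speed of each of cover, mallet below 0.01 m/s and height (world z) of mallet between -0.005 and 0.005 m and angle between mallet's own z axis and vertical below 0.1 rad and contact force between mallet and cover below 0.05 N and contact force between mallet and housing below 0.05 N).
It fails at once if the mallet presses or strikes the cover with more than 13 N (contact force between mallet and cover above 13 N).
It fails at once if the fingers or the arm push the cover (contact force between any of the fingers, the arm and cover above 1 N).
It fails at once if the cover is turned out of square by more than 0.12 rad (8 degrees), forcing the pins (angle between the x axis of cover and the x axis of housing, either way round above 0.12 rad).
It fails at once if the cover is knocked off its pins (x of any of lug_left, lug_right in the frame of housing above 0.032 m).
It fails at once if a thing in the crate is moved by more than 20 mm (distance of any of canister, check_valve, probe_section, flow_cell from where it was at the start of the episode above 0.02 m).
It also fails if it takes over 64 s, if anything falls off the work surface, if the arm or the gripper's body presses on something with over 40 N, if the wrist force passes 120 N, or if a joint passes its speed limit or range.

## Working session

There is one attempt and no reset: what is moved stays moved. The work goes in short steps, Python scripts to look and compute and a tool call to move; the robot and the scene stay as the last step left them, time stands still between calls to the robot, and variables do not carry over. Pictures are saved under pics/ and viewed, and the job is handed in when it is done.

Besides the shell and the picture viewer there is one more tool, called after "Emit:" as a command line: name --pt "numbers of a row" for each row, then --argument value for the rest. jog_arm: Moves the arm, as the interface text tells. Its arguments: {"type":"object","properties":{"series":{"type":"array"},"force":{"type":"number"}},"required":["series"]}

```bash
ls; mkdir -p pics; python3 - <<'E'
from rig import r
import cv2,numpy as np
s=r.sense(); print({k:np.round(v,3) for k,v in s.items()}, r.hold_point_z)
for n in ["scene","side","wrist"]:
    p,d=r.grab_frame(n); cv2.imwrite(f"pics/{n}0.png",p[:,:,::-1]); np.save(f"{n}0.npy",d)
    print(n,r.get_calibration(n))
E
```

```text
pics
{'clock': np.float64(0.0), 'qpos': array([ 1.299,  0.354,  1.634, -0.   ,  1.155, -0.002]), 'qvel': array([-0.001, -0.001, -0.   ,  0.001,  0.001,  0.002]), 'joint_efforts': array([ 1.0000e-03, -6.0525e+01, -3.4207e+01,  0.0000e+00,  9.0000e-03,
        0.0000e+00]), 'eef_pos': array([166.454, 601.912, 230.51 ]), 'tcp_rot': array([-3.123,  1.569, -1.822]), 'contact_force': array([ 0.111,  0.28 , -0.422]), 'wrist_torque': array([0.004, 0.017, 0.01 ]), 'opening': np.float64(1.004)} 18.700000000000003
scene {'mtx': array([[438.90205541,   0.        , 275.58252899],
       [  0.        , 438.90205541, 208.75813869],
       [  0.        ,   0.        ,   1.        ]]), 'position': array([1053.76284807,  604.56299163, 1220.58536038]), 'rotation': array([-2.54652303,  0.01187765,  2.42367813])}
side {'mtx': array([[490.94673395,   0.        , 283.89821851],
       [  0.        , 490.94673395, 211.04611129],
       [  0.        ,   0.        ,   1.        ]]), 'position': array([ 384.38229511, 1116.54817286, 1149.10038683]), 'rotation': array([-2.34883577,  0.02043511, -3.01573859])}
wrist {'mtx': array([[296.2550355 ,   0.        , 279.15362531],
       [  0.        , 296.2550355 , 207.88088554],
       [  0.        ,   0.        ,   1.        ]]), 'mount': array([[-2.10328263e-04, -2.77736939e-01,  9.60657144e-01,
        -1.42472570e+02],
       [ 2.89045251e-04, -9.60657142e-01, -2.77736875e-01,
         7.06868552e+01],
       [ 9.99999936e-01,  2.19257471e-04,  2.82331891e-04,
         1.54674103e-01],
       [ 0.00000000e+00,  0.00000000e+00,  0.00000000e+00,
         1.00000000e+00]])}
```

View pics/scene0.png

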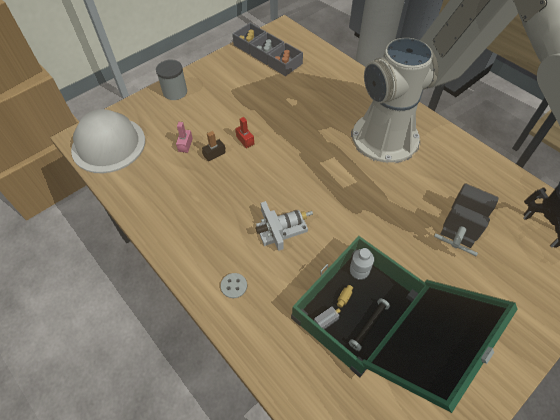

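View pics/side0.png

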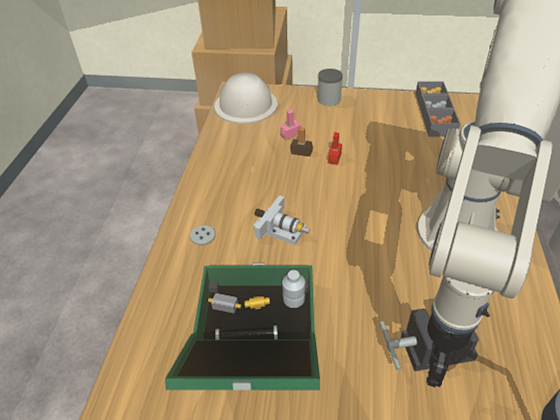

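View pics/wrist0.png

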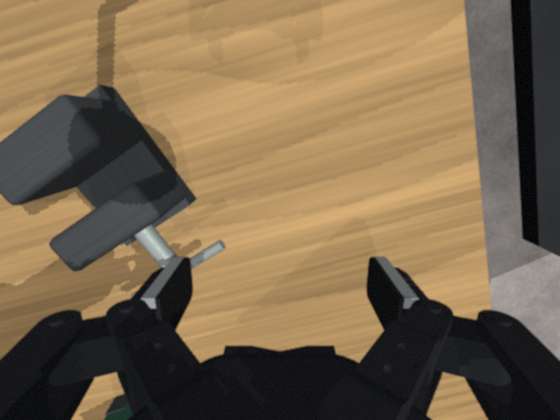

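The scene view shows the black mallet at about (213,148), with the pink (184,138) and red (245,132) look-alikes beside it. The housing and cover are near (280,225), and the crate is at (370,310).

```bash
cat > h.py <<'E'
import numpy as np,cv2
from scipy.spatial.transform import Rotation as R
def world(name,d,cal,pose=None):
    K=cal["mtx"]; v,u=np.mgrid[0:420,0:560]
    P=np.stack([(u-K[0,2])/K[0,0]*d,(v-K[1,2])/K[1,1]*d,d],-1)
    if "mount" in cal:
        M=cal["mount"]; P=P@M[:3,:3].T+M[:3,3]
        return P@R.from_euler('xyz',pose[1]).as_matrix().T+pose[0]
    return P@R.from_euler('xyz',cal["rotation"]).as_matrix().T+cal["position"]
E
python3 - <<'E'
from h import *
from rig import r
for n,(x0,x1,y0,y1) in {"scene":(160,340,100,260),"side":(230,350,95,255)}.items():
    im=cv2.imread(f"pics/{n}0.png"); cv2.imwrite(f"pics/{n}0c.png",cv2.resize(im[y0:y1,x0:x1],None,fx=4 if n=="scene" else 3.7,fy=4 if n=="scene" else 3.7,interpolation=cv2.INTER_CUBIC)[:600,:800])
    W=world(n,np.load(f"{n}0.npy"),r.get_calibration(n))
    for uv in ([(213,150),(206,155),(211,135),(280,225),(305,230),(233,285)] if n=="scene" else [(302,149),(302,130),(270,218),(290,225)]):
        print(n,uv,W[uv[1],uv[0]].round())
E
```

```text
scene (213, 150) [ 542. -342.   46.]
scene (206, 155) [ 567. -354.   28.]
scene (211, 135) [ 534. -350.  111.]
scene (280, 225) [579.  61.  64.]
scene (305, 230) [511. 105.  14.]
scene (233, 285) [802. 102.  13.]
side (302, 149) [ 524. -343.   29.]
side (302, 130) [ 525. -349.  110.]
side (270, 218) [584.  58.  61.]
side (290, 225) [519.  80.  58.]
```

View pics/scene0c.png

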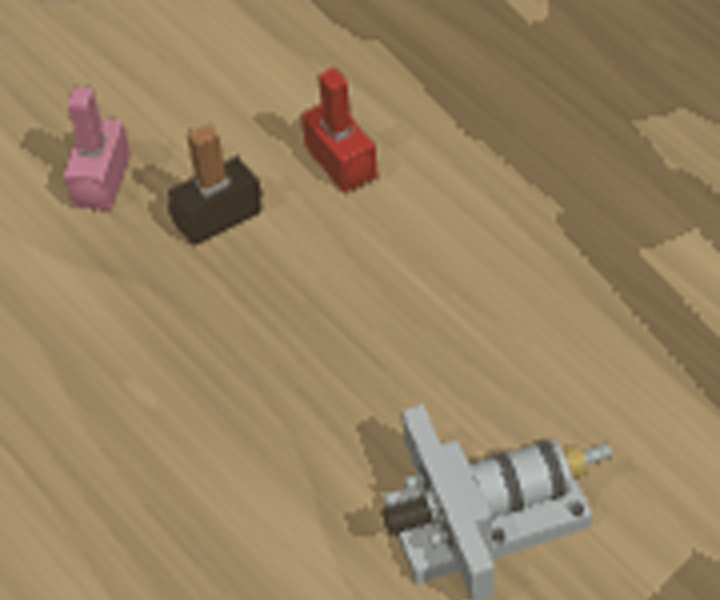

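View pics/side0c.png

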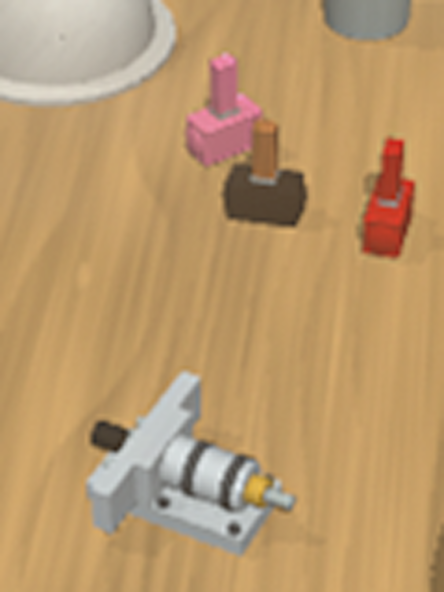

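```bash
python3 - <<'E'
from h import *
from rig import r
for n in ["scene","side"]:
    W=world(n,np.load(f"{n}0.npy"),r.get_calibration(n)); im=cv2.imread(f"pics/{n}0.png")
    X,Y,Z=W[...,0],W[...,1],W[...,2]
    m=(Z>56)&(Z<76)&(X>420)&(X<750)&(Y>-60)&(Y<140)
    p=W[m]; print(n,"cover top n",len(p),np.median(p[:,2])); print(cv2.minAreaRect(p[:,:2].astype(np.float32)))
    # mallet handle top and head
    g=(X>440)&(X<640)&(Y>-420)&(Y<-270)
    hsv=cv2.cvtColor(im,cv2.COLOR_BGR2HSV)
    m=g&(Z>100)&(Z<120); 
    lab,cc=cv2.connectedComponents(m.astype(np.uint8))
    for i in range(1,lab): print("top",W[cc==i].mean(0).round(1),(cc==i).sum(),hsv[cc==i].mean(0).round())
    m=g&(Z>20)&(Z<52)&(hsv[...,2]<80)
    p=W[m]; print("head",len(p),cv2.minAreaRect(p[:,:2].astype(np.float32)))
    m=g&(Z>42)&(Z<52)&(hsv[...,2]<80); p=W[m]; print("headtop",len(p),cv2.minAreaRect(p[:,:2].astype(np.float32)))
    s=r.get_calibration(n)
E
```

```text
scene cover top n 680 65.80818817252373
((581.5491943359375, 50.21849822998047), (139.77867126464844, 145.95994567871094), 31.539037704467773)
top [ 530.7 -357.1  109.3] 37 [ 15. 126. 142.]
head 203 ((534.3951416015625, -355.81793212890625), (36.98866271972656, 78.69429779052734), 80.89690399169922)
headtop 101 ((533.3821411132812, -356.2178649902344), (35.8783073425293, 74.58396911621094), 80.89690399169922)
side cover top n 588 64.21121348881684
((580.4880981445312, 53.068206787109375), (137.28640747070312, 147.60560607910156), 32.40612030029297)
top [ 529.3 -353.6  106.9] 31 [ 13. 145. 164.]
head 16 ((528.07373046875, -345.61065673828125), (74.85347747802734, 33.12321090698242), 6.203756809234619)
headtop 2 ((498.2698974609375, -364.07354736328125), (3.921382427215576, 0.0), 165.9521942138672)
```

```bash
cat >> h.py <<'E'
def togo(s,target,yaw_jaw=None):
    """remaining shift along tool axes (cm) and turn about tool x (deg) so that jaw axis z has world yaw yaw_jaw (mod 180)"""
    M=R.from_euler('xyz',s["tcp_rot"]).as_matrix()
    t=M.T@(np.array(target)-s["eef_pos"])/10
    jy=np.degrees(np.arctan2(M[1,2],M[0,2])); out=[t.round(2),'jaw yaw',round(jy,2)]
    if yaw_jaw is not None:
        d=(yaw_jaw-jy+90)%180-90
        out+=['turn about tool x',round(-d,2)]  # tool x points down
    out+=['tilt',np.degrees(np.arccos(-M[2,0])).round(2)]
    return out
E
python3 - <<'E'
from h import *
from rig import r
s=r.sense(); M=R.from_euler('xyz',s["tcp_rot"]).as_matrix(); print(M.round(3))
W=world("scene",np.load("scene0.npy"),r.get_calibration("scene"))
for uv in [(264,202),(281,246),(307,229),(363,240),(425,288),(515,305),(450,402),(298,310)]: print(uv,W[uv[1],uv[0]].round())
print(togo(s,(400,350,350)),togo(s,(540,40,350)))
E
```

```text
[[-0.    -0.964  0.266]
 [-0.001  0.266  0.964]
 [-1.    -0.    -0.001]]
(264, 202) [561. -36.  68.]
(281, 246) [616. 107.  37.]
(307, 229) [505. 108.  17.]
(363, 240) [445. 278.  98.]
(425, 288) [431. 493. 100.]
(515, 305) [396. 671. 255.]
(450, 402) [680. 699. 258.]
(298, 310) [731. 307.  89.]
[array([-11.91, -29.23, -18.08]), 'jaw yaw', np.float64(74.54), 'tilt', np.float64(0.06)] [array([-11.88, -50.98, -44.23]), 'jaw yaw', np.float64(74.54), 'tilt', np.float64(0.06)]
```

Emit:
jog_arm --pt "0 0 0 -3 -2.5 -2.2 1" --pt "0 0 0 -3 -2.5 -2.2 1" --pt "0 0 0 -3 -2.5 -2.2 1" --pt "0 0 0 -3 -2.5 -2.2 1" --pt "0 0 0 0 -2.5 -2.2 1" --pt "0 0 0 0 -2.5 -2.2 1" --pt "0 0 0 0 -2.5 -2.2 1" --pt "0 0 0 0 -2.5 -2.2 1" --pt "0 0 0 0 -2.5 -2.2 1" --pt "0 0 0 0 -2.5 -2.2 1" --pt "0 0 0 0 -2.5 -2.2 1" --pt "0 0 0 0 -2.5 -2.2 1" --pt "0 0 0 0 -2.5 -2.2 1" --pt "0 0 0 0 -2.5 -2.2 1" --pt "0 0 0 0 -2.5 -2.2 1" --pt "0 0 0 0 -2.5 -2.2 1" --pt "0 0 0 0 -2.5 -2.2 1" --pt "0 0 0 0 -2.5 -2.2 1" --pt "0 0 0 0 -2.5 -2.2 1" --pt "0 0 0 0 -2.5 -2.2 1"

```text
clock: 2.15
eef_pos: [531.7, 43.7, 351.1]
tcp_rot: [1.762, 1.571, 3.063]
contact_force: [0.2, 0.3, 0.9]
opening: 1.0
```

Emit:
jog_arm --pt "8 0 0 1.5 0 0 1" --pt "8 0 0 1.5 0 0 1" --pt "8 0 0 1.5 0 0 1" --pt "8 0 0 1.5 0 0 1" --pt "8 0 0 1.5 0 0 1" --pt "8 0 0 1.5 0 0 1" --pt "8 0 0 1.5 0 0 1" --pt "8 0 0 1.5 0 0 1" --pt "0 0 0 0 0 0 1" --pt "0 0 0 0 0 0 1"

```text
clock: 3.15
eef_pos: [531.1, 45.0, 231.3]
tcp_rot: [3.072, 1.57, -3.023]
contact_force: [-0.3, 1.2, 0.4]
opening: 1.002
```

```bash
python3 - <<'E'
from h import *
from rig import r
s=r.sense(); print(s["clock"],s["eef_pos"],s["tcp_rot"],s["qpos"].round(2)); print(togo(s,(532,-355,200),-9))
p,d=r.grab_frame("wrist"); cv2.imwrite("pics/w1.png",p[:,:,::-1]); np.savez("w1",d=d,p=s["eef_pos"],e=s["tcp_rot"])
E
```

```text
3.15 [531.11955579  45.03759472 231.34520015] [ 3.07215457  1.57016605 -3.02292112] [ 0.08  0.21  1.83 -0.    1.1  -0.11]
[array([  3.14, -39.31,  -7.39]), 'jaw yaw', np.float64(10.78), 'turn about tool x', np.float64(19.78), 'tilt', np.float64(0.04)]
```

View pics/w1.png

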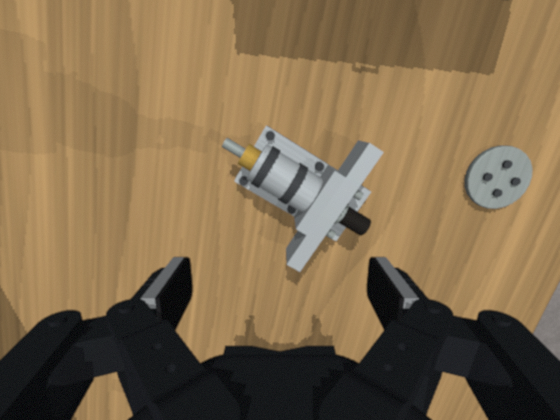

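The wrist view shows the cover running from (375,150) to (295,265), with the sooty stub at (355,220). The housing body is to its upper left, and the small latch of the crate is at (365,67).

```bash
python3 - <<'E'
from h import *
from rig import r
z=np.load("w1.npz"); cal=r.get_calibration("wrist")
W=world("wrist",z["d"],cal,(z["p"],z["e"]))
X,Y,Z=W[...,0],W[...,1],W[...,2]
print("bench z",np.median(Z[100:200,50:150]))
m=(Z>60)&(Z<72); m[:, :]&=True; m[250:,:][:, :]&=True
n,cc,st,_=cv2.connectedComponentsWithStats(m.astype(np.uint8))
for i in range(1,n):
    if st[i,4]>100: print(st[i], W[cc==i].mean(0).round(1))
i=max((k for k in range(1,n) if abs(st[k,0]+st[k,2]/2-335)<40),key=lambda k:st[k,4])
p=W[cc==i]; print(np.median(p[:,2]))
# principal dir guess
ang=np.radians(-58)
best=None
for a in np.arange(-70,-45,0.25):
    c,s_=np.cos(np.radians(a)),np.sin(np.radians(a))
    u=p[:,0]*c+p[:,1]*s_; v=-p[:,0]*s_+p[:,1]*c
    lug=np.abs(v-(v.max()+v.min())/2)>45
    w=np.ptp(u[lug]); 
    if best is None or w<best[0]: best=(w,a,u[lug].min(),u[lug].max(),u.min(),u.max(),v.min(),v.max())
print(best)
im=cv2.imread("pics/w1.png"); cv2.imwrite("pics/w1c.png",cv2.resize(im[100:290,210:400],None,fx=3.1,fy=3.1,interpolation=cv2.INTER_CUBIC))
E
```

```text
bench z 0.08152726094203899
[ 249  142  135  129 5378] [568.6  46.4  64.9]
65.28634226043197
(np.float64(127.27939416693692), np.float64(-45.25), np.float64(305.67407603631557), np.float64(432.9534702032525), np.float64(297.9033973499864), np.float64(432.9534702032525), np.float64(369.18127983980344), np.float64(520.5932952282049))
```

View pics/w1c.png

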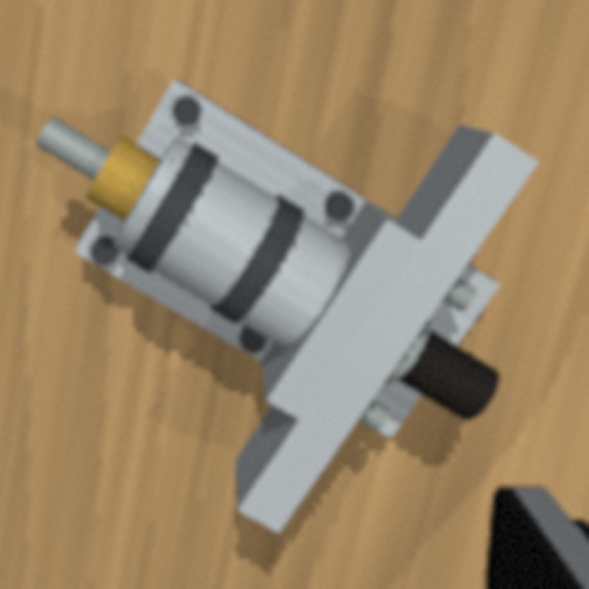

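```bash
cat >> h.py <<'E'
def ray_plane(uv,cal,pose,h):
    K=cal["mtx"]; uv=np.atleast_2d(np.array(uv,float))
    d=np.c_[(uv[:,0]-K[0,2])/K[0,0],(uv[:,1]-K[1,2])/K[1,1],np.ones(len(uv))]
    if "mount" in cal:
        M=cal["mount"]; Rt=R.from_euler('xyz',pose[1]).as_matrix(); o=Rt@M[:3,3]+pose[0]; D=d@(Rt@M[:3,:3]).T
    else:
        o=cal["position"]; D=d@R.from_euler('xyz',cal["rotation"]).as_matrix().T
    return o+D*((h-o[2])/D[:,2])[:,None]
E
python3 - <<'E'
from h import *
from rig import r
z=np.load("w1.npz"); cal=r.get_calibration("wrist"); pose=(z["p"],z["e"])
c=np.array([(492,132),(538,160),(280,532),(238,510),(425,238),(298,418),(385,222),(268,400)],float)
px=(c+.5)/3.1-.5+[210,100]
P=ray_plane(px,cal,pose,66)[:,:2]; print(P.round(1))
def ang(a,b): d=b-a; return np.degrees(np.arctan2(d[1],d[0])).round(2), np.hypot(*d).round(1)
print("front",ang(P[2],P[1]),"rear",ang(P[3],P[0]),"notch",ang(P[5],P[4]),"flange back",ang(P[7],P[6]),"thick",ang(P[0],P[1]),ang(P[3],P[2]),ang(P[6],P[4]),ang(P[7],P[5]))
# depth-mask edge fit of front edge
W=world("wrist",z["d"],cal,pose); m=(W[...,2]>60)&(W[...,2]<72)
pts=[]
for v in range(160,268):
    u=np.where(m[v,285:390])[0]
    if len(u): pts.append((285+u.max()+.5,v))
Q=ray_plane(pts,cal,pose,66)[:,:2].astype(np.float32)
l=cv2.fitLine(Q,cv2.DIST_HUBER,0,.01,.01).ravel(); print("front depth",np.degrees(np.arctan2(l[1],l[0])),l)
n=np.array([l[1],-l[0]]); n*=np.sign(n[0]); print("front offset along n",n, (l[2:]@n), "corners",(P@n).round(1), (P@[-n[1],n[0]]).round(1))
E
```

```text
[[610.3 112.3]
 [627.7 106.4]
 [572.2 -43.2]
 [555.1 -37.3]
 [597.5  74.1]
 [569.1   2.4]
 [583.   76.9]
 [557.2   7.1]]
front (np.float64(69.64), np.float64(159.6)) rear (np.float64(69.73), np.float64(159.5)) notch (np.float64(68.4), np.float64(77.2)) flange back (np.float64(69.74), np.float64(74.4)) thick (np.float64(-18.78), np.float64(18.3)) (np.float64(-19.05), np.float64(18.1)) (np.float64(-10.7), np.float64(14.8)) (np.float64(-21.44), np.float64(12.8))
front depth 69.361 [3.524788e-01 9.358198e-01 6.052228e+02 4.561501e+01]
front offset along n [ 0.9358198 -0.3524788] 550.30115 corners [531.6 549.9 550.7 532.6 533.1 531.8 518.5 518.9] [320.2 320.8 161.2 160.7 280.  202.8 277.4 203. ]
```

Emit:
jog_arm --pt "0 0 0 0 -2.8 -0.54 1" --pt "0 0 0 0 -2.8 -0.54 1" --pt "0 0 0 0 -2.8 -0.54 1" --pt "0 0 0 0 -2.8 -0.54 1" --pt "0 0 0 0 -2.8 -0.54 1" --pt "0 0 0 0 -2.8 -0.54 1" --pt "0 0 0 0 -2.8 -0.54 1" --pt "0 0 0 0 -2.8 -0.54 1" --pt "0 0 0 0 -2.8 -0.54 1" --pt "0 0 0 0 -2.8 -0.54 1" --pt "0 0 0 0 -2.8 -0.54 1" --pt "0 0 0 0 -2.8 -0.54 1" --pt "6.6 0 0 0 0 0 1" --pt "6.6 0 0 0 0 0 1" --pt "6.6 0 0 0 0 0 1" --pt "0 0 0 0 0 0 1" --pt "0 0 0 0 0 0 1"

```text
clock: 4.9
eef_pos: [529.3, -297.3, 232.0]
tcp_rot: [-0.341, 1.57, -0.498]
contact_force: [0.5, 0.2, 0.7]
opening: 0.997
```

```bash
python3 - <<'E'
from h import *
from rig import r
s=r.sense(); print(s["clock"],s["eef_pos"],s["tcp_rot"],s["qpos"].round(2)); print(togo(s,(532,-355,200),-9))
p,d=r.grab_frame("wrist"); im=p[:,:,::-1]; cv2.imwrite("pics/w2.png",im); np.savez("w2",d=d,p=s["eef_pos"],e=s["tcp_rot"])
cv2.imwrite("pics/w2c.png",cv2.resize(im[120:270,200:400],None,fx=4,fy=4,interpolation=cv2.INTER_CUBIC))
E
```

```text
4.9 [ 529.30545188 -297.28715964  232.01906957] [-0.34139828  1.56972695 -0.49808661] [-0.51  0.32  1.67  0.    1.14 -0.36]
[array([ 3.21, -5.66,  1.16]), 'jaw yaw', np.float64(-8.98), 'turn about tool x', np.float64(0.02), 'tilt', np.float64(0.06)]
```

View pics/w2.png

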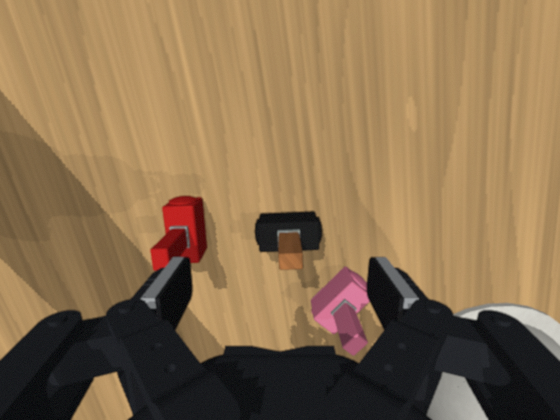

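View pics/w2c.png

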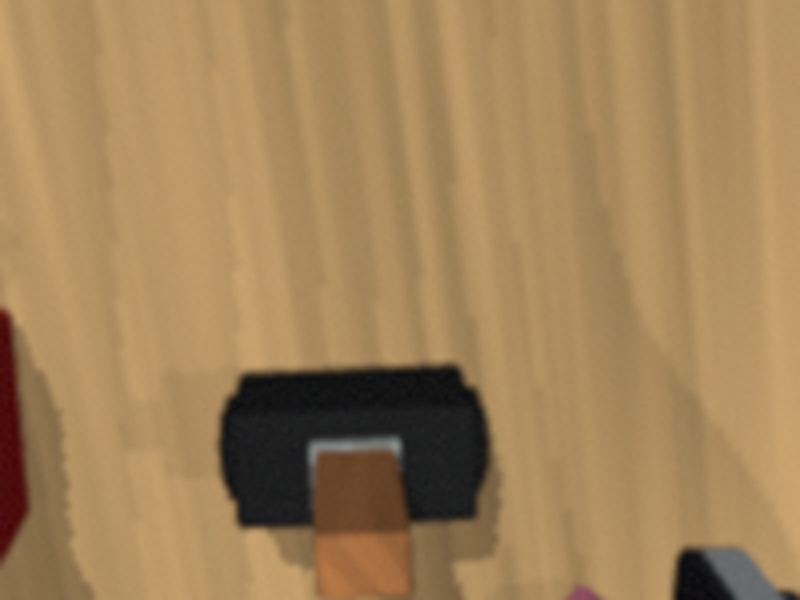

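```bash
python3 - <<'E'
from h import *
from rig import r
z=np.load("w2.npz"); cal=r.get_calibration("wrist"); pose=(z["p"],z["e"])
f=lambda c:(np.array(c,float)+.5)/4-.5+[200,120]
T=ray_plane(f([(316,533),(410,530),(412,597),(318,599)]),cal,pose,110)[:,:2]
print("handle top",T.round(1),T.mean(0).round(1),[np.hypot(*(T[i]-T[i-1])).round(1) for i in range(4)])
H=ray_plane(f([(240,525),(476,518)]),cal,pose,46)[:,:2]
e=H[1]-H[0]; print("head near edge",H.round(1),H.mean(0),np.degrees(np.arctan2(e[1],e[0])))
e=T[1]-T[0];print(np.degrees(np.arctan2(e[1],e[0])))
E2=ray_plane(f([(222,450),(488,445)]),cal,pose,30)[:,:2]; e=E2[1]-E2[0]; print("ends",E2,E2.mean(0),np.hypot(*e),np.degrees(np.arctan2(e[1],e[0])))
W=world("wrist",z["d"],cal,pose); 
im=cv2.imread("pics/w2.png"); hsv=cv2.cvtColor(im,cv2.COLOR_BGR2HSV)
M=R.from_euler('xyz',z["e"]).as_matrix(); c=np.r_[T.mean(0),110]
for nm,m in [("pink",(hsv[...,0]>150)&(hsv[...,0]<176)&(hsv[...,1]>60)),("red",((hsv[...,0]<4)|(hsv[...,0]>=176))&(hsv[...,1]>150))]:
    m[:,:]&=(hsv[...,2]>60); p=W[m&(z["d"]>0)]; q=(p-c)@M; print(nm,len(p),"tool rel min/max y,z",np.percentile(q,[1,99],axis=0).round(0).tolist())
m=(W[...,2]>100)&(W[...,2]<118)&(np.hypot(W[...,0]-T.mean(0)[0],W[...,1]-T.mean(0)[1])<30); print(W[m].mean(0))
print(togo(r.sense(),np.r_[T.mean(0),72]))
E
```

```text
handle top [[ 520.8 -348. ]
 [ 543.5 -350.7]
 [ 541.5 -368.7]
 [ 518.5 -365.6]] [ 531.1 -358.3] [np.float64(17.8), np.float64(22.9), np.float64(18.1), np.float64(23.2)]
head near edge [[ 493.8 -371.1]
 [ 564.3 -379.9]] [ 529.02663009 -375.48939558] -7.088027792528707
-6.9419986229310044
ends [[ 490.35503078 -352.33840756]
 [ 572.04098425 -363.51389566]] [ 531.19800751 -357.92615161] 82.4468709513273 -7.790294976123407
pink 2911 tool rel min/max y,z [[-0.0, -130.0, 35.0], [103.0, -60.0, 99.0]]
red 2554 tool rel min/max y,z [[-1.0, -29.0, -145.0], [97.0, 44.0, -109.0]]
[ 531.21322906 -356.71159477  108.58597696]
[array([15.99, -5.99,  1.12]), 'jaw yaw', np.float64(-9.01), 'tilt', np.float64(0.05)]
```

Emit:
jog_arm --pt "-2 0 0 0 0 0 1" --pt "0 0 0 0 -2.4 0.32 1" --pt "0 0 0 0 -2.4 0.32 1" --pt "0 0 0 2 -1 0.27 1" --pt "0 0 0 3 0 0 1" --pt "0 0 0 3 0 0 1" --pt "0 0 0 2 0 0 1" --pt "0 0 0 0 0 0 1" --pt "0 0 0 0 0 0 1"

```text
clock: 5.85
eef_pos: [530.9, -355.9, 131.8]
tcp_rot: [2.668, 1.571, 2.544]
contact_force: [0.6, -0.1, 0.8]
opening: 1.0
```

```bash
python3 - <<'E'
from h import *
from rig import r
s=r.sense(); print(s["clock"],s["eef_pos"]); print(togo(s,(531.2,-357.5,70),-7.1))
E
```

```text
5.85 [ 530.92759131 -355.89831886  131.76776684]
[array([ 6.18, -0.16,  0.05]), 'jaw yaw', np.float64(-7.15), 'turn about tool x', np.float64(-0.05), 'tilt', np.float64(0.0)]
```

Emit:
jog_arm --pt "0 0 0 2 -0.15 0.05 1" --pt "0 0 0 2 0 0 1" --pt "0 0 0 2.2 0 0 1" --pt "0 0 0 0 0 0 1" --pt "0 0 0 0 0 0 0" --pt "0 0 0 0 0 0 0" --pt "0 0 0 0 0 0 0" --pt "0 0 0 0 0 0 0" --pt "0 0 0 0 0 0 0" --pt "0 0 0 0 0 0 0" --pt "0 0 0 0 0 0 0" --pt "0 0 0 0 0 0 0" --force 70

```text
clock: 7.05
eef_pos: [531.3, -357.6, 70.3]
tcp_rot: [-0.47, 1.57, -0.597]
contact_force: [-1.2, 0.8, 5.3]
opening: 0.273
```

```bash
python3 - <<'E'
from h import *
from rig import r
s=r.sense(); print(s["clock"],s["eef_pos"],s["opening"],s["contact_force"],s["wrist_torque"]); print(togo(s,(531.2,-357.5,70),-7.1))
E
```

```text
7.05 [ 531.32102779 -357.64810878   70.33476494] 0.27307318847900186 [-1.19604719  0.82390268  5.26554114] [0.10565931 0.11367022 0.00429759]
[array([ 0.03,  0.01, -0.01]), 'jaw yaw', np.float64(-7.26), 'turn about tool x', np.float64(-0.16), 'tilt', np.float64(0.06)]
```

```bash
cat >> h.py <<'E'
YAW=-20.5
a=np.radians(YAW); N=np.array([np.cos(a),np.sin(a)]); T_=np.array([-np.sin(a),np.cos(a)])
O=532.2*N+240.9*T_
def hs(s):
    """mallet in housing frame: front tip x, centre y, bottom z (mm); force on tool along n,t,z"""
    p=s["eef_pos"]; q=p[:2]-O; f=s["contact_force"]
    return dict(t=round(float(s["clock"]),2),tip=round(float(q@N)+43,2),y=round(float(q@T_),2),z=round(float(p[2])-70.3,2),F=np.round([f[:2]@N,f[:2]@T_,f[2]],2).tolist(),op=round(float(s["opening"]),3))
E
python3 - <<'E'
from h import *
from rig import r
s=r.sense(); print(O,hs(s)); M=R.from_euler('xyz',s["tcp_rot"]).as_matrix()
tgt=np.r_[O-64*T_-55*N,180]; print(tgt); print(togo(s,tgt,YAW))
E
```

```text
[582.86189726  39.26396208] {'t': 7.05, 'tip': 133.72, 'y': -389.83, 'z': 0.03, 'F': [-1.41, 0.35, 5.27], 'op': 0.273}
[508.93165445  -1.42165206 180.        ]
[array([-10.99,  35.05,  -6.71]), 'jaw yaw', np.float64(-7.26), 'turn about tool x', np.float64(13.24), 'tilt', np.float64(0.06)]
```

Emit:
jog_arm --pt "0 0 0 -0.5 0 0 0" --pt "0 0 0 -1.5 0 0 0" --pt "0 0 0 -3 0 0 0" --pt "0 0 0 -3 0 0 0" --pt "0 0 0 -3 0 0 0" --pt "6.6 0 0 0 0 0 0" --pt "6.7 0 0 0 0 0 0" --pt "0 0 0 0 0 0 0" --pt "0 0 0 0 0 0 0"

```text
clock: 7.95
eef_pos: [530.9, -357.3, 179.8]
tcp_rot: [-0.301, 1.571, -0.656]
contact_force: [-0.3, 0.3, -2.4]
opening: 0.27
```

```bash
python3 - <<'E'
from h import *
from rig import r
s=r.sense(); print(O,hs(s))
tgt=np.r_[O-64*T_-55*N,180]; print(tgt); print(togo(s,tgt,YAW))
E
```

```text
[582.86189726  39.26396208] {'t': 7.95, 'tip': 133.21, 'y': -389.67, 'z': 109.48, 'F': [-0.43, 0.21, -2.4], 'op': 0.27}
[508.93165445  -1.42165206 180.        ]
[array([-3.000e-02,  3.260e+01, -1.445e+01]), 'jaw yaw', np.float64(-20.37), 'turn about tool x', np.float64(0.13), 'tilt', np.float64(0.01)]
```

Lifted: the wrist force shows -2.4 N, which matches the mallet's weight. Next I move to behind the right lug.

Emit:
jog_arm --pt "0 0 0 0 2.3 -1.03 0" --pt "0 0 0 0 2.3 -1.03 0" --pt "0 0 0 0 2.3 -1.03 0" --pt "0 0 0 0 2.3 -1.03 0" --pt "0 0 0 0 2.3 -1.03 0" --pt "0 0 0 0 2.3 -1.03 0" --pt "0 0 0 0 2.3 -1.03 0" --pt "0 0 0 0 2.3 -1.03 0" --pt "0 0 0 0 2.3 -1.03 0" --pt "0 0 0 0 2.3 -1.03 0" --pt "0 0 0 0 2.3 -1.03 0" --pt "0 0 0 0 2.3 -1.03 0" --pt "0 0 0 0 2.3 -1.03 0" --pt "0 0 0 0 2 -1 0" --pt "0 0 0 0 0 0 0" --pt "0 0 0 0 0 0 0"

```text
clock: 9.55
eef_pos: [508.3, -7.9, 179.4]
tcp_rot: [-1.28, 1.571, -1.636]
contact_force: [-0.2, 0.9, -2.7]
opening: 0.271
```

```bash
python3 - <<'E'
from h import *
from rig import r
s=r.sense(); print(hs(s))
tgt=np.r_[O-64*T_-55*N,90.3]; print(togo(s,tgt,YAW),s["wrist_torque"])
for n,(x0,x1,y0,y1) in {"scene":(190,390,130,280),"side":(200,400,100,250)}.items():
    p,d=r.grab_frame(n); im=p[:,:,::-1]; cv2.imwrite(f"pics/{n}1.png",cv2.resize(im[y0:y1,x0:x1],None,fx=4,fy=4,interpolation=cv2.INTER_CUBIC))
E
```

```text
{'t': 9.55, 'tip': -10.34, 'y': -70.33, 'z': 109.1, 'F': [-0.52, 0.79, -2.68], 'op': 0.271}
[array([ 8.91,  0.64, -0.16]), 'jaw yaw', np.float64(-20.36), 'turn about tool x', np.float64(0.14), 'tilt', np.float64(0.01)] [ 0.01510475 -0.02252182  0.03491409]
```

View pics/scene1.png

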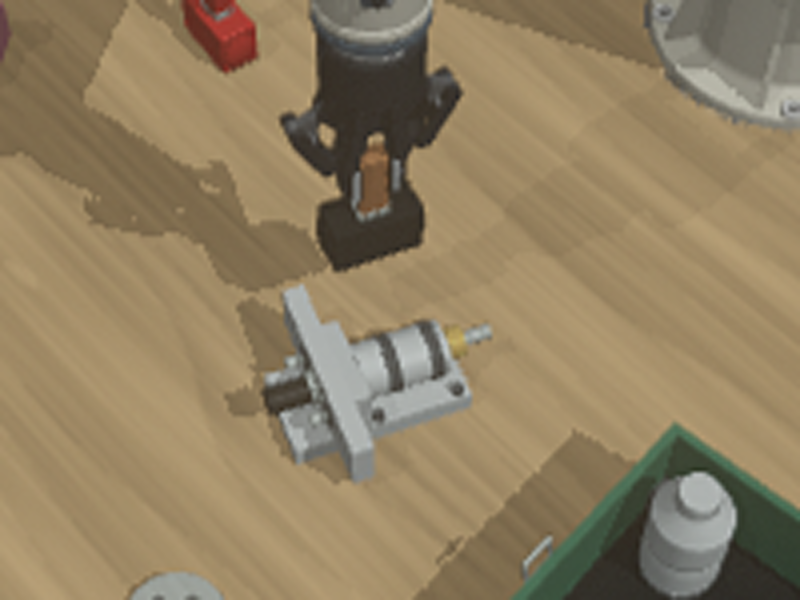

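View pics/side1.png

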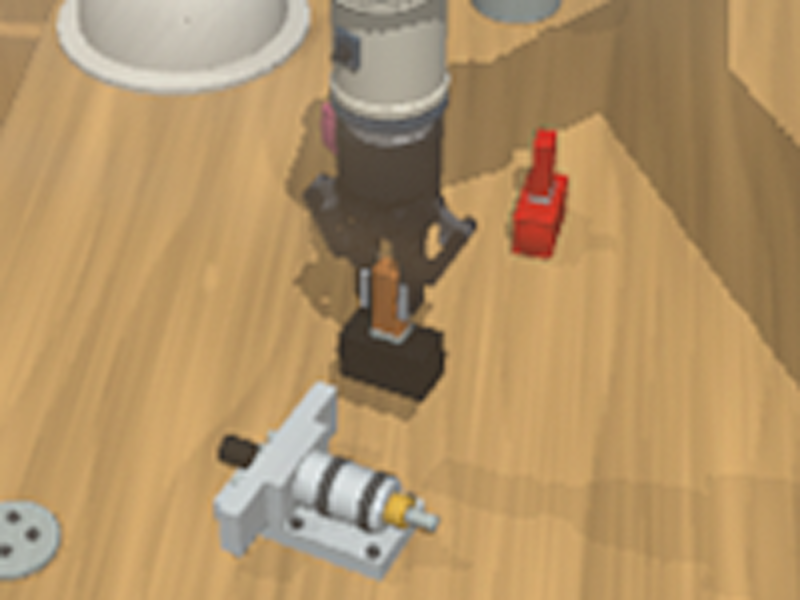

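Both views show the mallet hanging upright, its head parallel to the housing axis, just behind and above the right lug. Next I correct y and descend.

Emit:
jog_arm --pt "0.1 0 0 1 0.5 -0.1 0" --pt "0 0 0 2 0.1 0 0" --pt "0 0 0 2 0 0 0" --pt "0 0 0 2 0 0 0" --pt "0 0 0 1.5 0 0 0" --pt "0 0 0 0.4 0 0 0" --pt "0 0 0 0 0 0 0" --pt "0 0 0 0 0 0 0"

```text
clock: 10.45
eef_pos: [509.9, -2.3, 90.6]
tcp_rot: [0.401, 1.57, 0.04]
contact_force: [0.4, -0.5, -2.9]
opening: 0.273
```

```bash
python3 - <<'E'
from h import *
from rig import r
s=r.sense(); print(hs(s))
tgt=np.r_[O-64*T_-55*N,90.3]; print(togo(s,tgt,YAW),s["wrist_torque"])
p,d=r.grab_frame("wrist"); cv2.imwrite("pics/w3.png",p[:,:,::-1])
print(hs(r.sense()))
E
```

```text
{'t': 10.45, 'tip': -10.82, 'y': -64.54, 'z': 20.35, 'F': [0.53, -0.38, -2.92], 'op': 0.273}
[array([ 0.03,  0.05, -0.12]), 'jaw yaw', np.float64(-20.67), 'turn about tool x', np.float64(-0.17), 'tilt', np.float64(0.03)] [ 0.01383037  0.00674338 -0.03556735]
{'t': 10.5, 'tip': -10.64, 'y': -64.41, 'z': 20.64, 'F': [-0.32, 0.56, -2.01], 'op': 0.274}
```

View pics/w3.png

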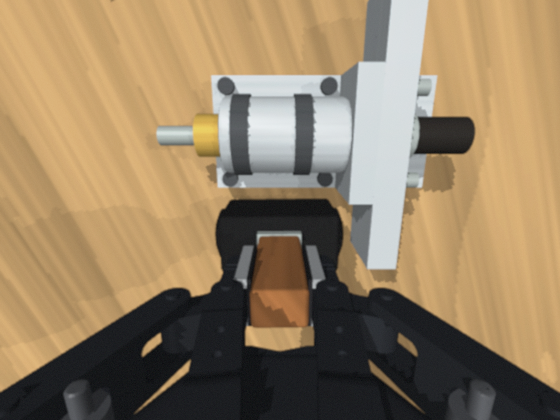

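The wrist view shows the head's front at column 342, square to the lug's rear face at about column 365. The head is also clear of the flange side.

Emit:
jog_arm --pt "0 0 0 0 0 0.3 0" --pt "0 0 0 0 0 0.3 0" --pt "0 0 0 0 0 0.15 0" --pt "0 0 0 0 0 0.1 0" --pt "0 0 0 0 0 0 0"

```text
clock: 11.0
eef_pos: [517.6, -5.2, 90.3]
tcp_rot: [0.325, 1.571, -0.036]
contact_force: [1.1, 0.2, -2.3]
opening: 0.272
```

```bash
cat > st.py <<'E'
from h import *
from rig import r
s=r.sense(); print(hs(s),s["wrist_torque"].round(2), togo(s,np.r_[O,90.3],YAW)[1:])
E
python3 st.py
```

```text
{'t': 11.0, 'tip': -2.53, 'y': -64.54, 'z': 20.04, 'F': [0.94, 0.54, -2.32], 'op': 0.272} [-0.04 -0.05 -0.04] ['jaw yaw', np.float64(-20.66), 'turn about tool x', np.float64(-0.16), 'tilt', np.float64(0.01)]
```

Emit:
jog_arm --pt "0 0 0 0 0 0.1 0" --pt "0 0 0 0 0 0.05 0" --pt "0 0 0 0 0 0 0"

```text
clock: 11.3
eef_pos: [518.8, -5.7, 90.2]
tcp_rot: [-2.485, 1.571, -2.845]
contact_force: [0.3, 0.1, -3.0]
opening: 0.266
```

Emit:
jog_arm --pt "0 0 0 0 0 0.1 0" --pt "0 0 0 0 0 0 0"

```text
clock: 11.5
eef_pos: [519.9, -6.1, 90.3]
tcp_rot: [0.215, 1.571, -0.145]
contact_force: [0.2, 0.5, -2.3]
opening: 0.269
```

```bash
python3 st.py
```

```text
{'t': 11.5, 'tip': -0.13, 'y': -64.53, 'z': 19.99, 'F': [0.0, 0.57, -2.29], 'op': 0.269} [ 0.01 -0.02 -0.03] ['jaw yaw', np.float64(-20.66), 'turn about tool x', np.float64(-0.16), 'tilt', np.float64(0.01)]
```

Emit:
jog_arm --pt "0 0 0 0 0 0.1 0" --pt "0 0 0 0 0 0 0"

```text
clock: 11.7
eef_pos: [520.9, -6.5, 90.3]
tcp_rot: [0.254, 1.571, -0.107]
contact_force: [-0.7, -0.1, -2.7]
opening: 0.273
```

Emit:
jog_arm --pt "0 0 0 0 0 0.1 0" --pt "0 0 0 0 0 0 0"

```text
clock: 11.9
eef_pos: [521.3, -6.7, 90.2]
tcp_rot: [-2.944, 1.57, 2.979]
contact_force: [-1.5, 1.0, -2.0]
opening: 0.271
```

```bash
python3 st.py
```

```text
{'t': 11.9, 'tip': 1.45, 'y': -64.65, 'z': 19.89, 'F': [-1.73, 0.41, -1.99], 'op': 0.271} [ 0.19  0.26 -0.02] ['jaw yaw', np.float64(-20.66), 'turn about tool x', np.float64(-0.16), 'tilt', np.float64(0.04)]
```

Emit:
jog_arm --pt "0 0 0 0 0 0.1 0" --pt "0 0 0 0 0 0 0"

```text
clock: 12.1
eef_pos: [521.7, -7.0, 90.1]
tcp_rot: [-2.951, 1.569, 2.971]
contact_force: [-4.5, 1.8, -0.1]
opening: 0.271
```

```bash
python3 st.py
```

```text
{'t': 12.1, 'tip': 1.94, 'y': -64.7, 'z': 19.78, 'F': [-4.84, 0.15, -0.08], 'op': 0.271} [0.45 0.77 0.03] ['jaw yaw', np.float64(-20.66), 'turn about tool x', np.float64(-0.16), 'tilt', np.float64(0.1)]
```

Emit:
jog_arm --pt "0 0 0 0 0 0.05 0" --pt "0 0 0 0 0 0 0"

```text
clock: 12.3
eef_pos: [522.6, -7.3, 90.1]
tcp_rot: [-2.795, 1.57, 3.128]
contact_force: [-3.7, 0.6, -2.0]
opening: 0.276
```

```bash
python3 st.py
```

```text
{'t': 12.3, 'tip': 2.89, 'y': -64.7, 'z': 19.8, 'F': [-3.63, -0.77, -1.98], 'op': 0.276} [ 0.34  0.74 -0.01] ['jaw yaw', np.float64(-20.66), 'turn about tool x', np.float64(-0.16), 'tilt', np.float64(0.05)]
```

Emit:
jog_arm --pt "0 0 0 0 0 0.05 0" --pt "0 0 0 0 0 0.05 0"

```text
clock: 12.5
eef_pos: [523.9, -7.7, 90.2]
tcp_rot: [-2.097, 1.571, -2.457]
contact_force: [-2.2, 0.8, -3.0]
opening: 0.272
```

Emit:
jog_arm --pt "0 0 0 0 0 0.05 0" --pt "0 0 0 0 0 0.05 0"

```text
clock: 12.7
eef_pos: [524.7, -8.1, 90.1]
tcp_rot: [-2.738, 1.57, -3.099]
contact_force: [-4.3, 1.0, -3.3]
opening: 0.27
```

```bash
python3 st.py
```

```text
{'t': 12.7, 'tip': 5.11, 'y': -64.7, 'z': 19.84, 'F': [-4.36, -0.52, -3.26], 'op': 0.27} [ 0.28  0.89 -0.02] ['jaw yaw', np.float64(-20.66), 'turn about tool x', np.float64(-0.16), 'tilt', np.float64(0.03)]
```

Emit:
jog_arm --pt "0 0 0 0 0 0.05 0" --pt "0 0 0 0 0 0.05 0" --pt "0 0 0 0 0 0 0"

```text
clock: 13.0
eef_pos: [525.4, -8.4, 90.2]
tcp_rot: [-2.851, 1.57, 3.072]
contact_force: [-5.6, 1.7, -2.5]
opening: 0.272
```

```bash
python3 st.py; python3 - <<'E'
from h import *
from rig import r
p,d=r.grab_frame("wrist"); cv2.imwrite("pics/w4.png",p[:,:,::-1])
E
```

```text
{'t': 13.0, 'tip': 5.88, 'y': -64.73, 'z': 19.87, 'F': [-5.81, -0.31, -2.47], 'op': 0.272} [ 0.31  1.08 -0.06] ['jaw yaw', np.float64(-20.67), 'turn about tool x', np.float64(-0.17), 'tilt', np.float64(0.05)]
```

View pics/w4.png

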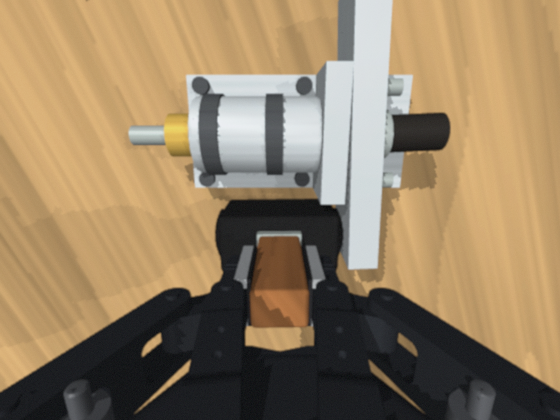

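The gap now shows as a widening wedge at the right end (around column 347, rows 65–200), and the left end is still close to the flange. The force is rising (5.8 N), so I change sides.

Emit:
jog_arm --pt "0 0 0 0 0 -0.5 0" --pt "0 0 0 0 0 -1 0" --pt "0 0 0 -2 0 0 0" --pt "0 0 0 -2.5 0 0 0" --pt "0 0 0 -2 0 0 0" --pt "0 0 0 0 1.5 0 0" --pt "0 0 0 0 2.5 0 0" --pt "0 0 0 0 2.5 0 0" --pt "0 0 0 0 2.5 0 0" --pt "0 0 0 0 2.5 0 0" --pt "0 0 0 0 1.4 0 0" --pt "0 0 0 0 0 0 0" --pt "0 0 0 0 0 0 0"

```text
clock: 14.35
eef_pos: [556.7, 117.7, 154.6]
tcp_rot: [-2.267, 1.57, -2.627]
contact_force: [-0.2, -0.2, -3.0]
opening: 0.271
```

```bash
python3 st.py; python3 - <<'E'
from h import *
from rig import r
s=r.sense();p,d=r.grab_frame("wrist"); cv2.imwrite("pics/w5.png",p[:,:,::-1]); np.savez("w5",d=d,p=s["eef_pos"],e=s["tcp_rot"])
E
```

```text
{'t': 14.35, 'tip': -8.93, 'y': 64.28, 'z': 84.35, 'F': [-0.08, -0.28, -3.04], 'op': 0.271} [-0.03  0.06 -0.02] ['jaw yaw', np.float64(-20.61), 'turn about tool x', np.float64(-0.11), 'tilt', np.float64(0.06)]
```

View pics/w5.png

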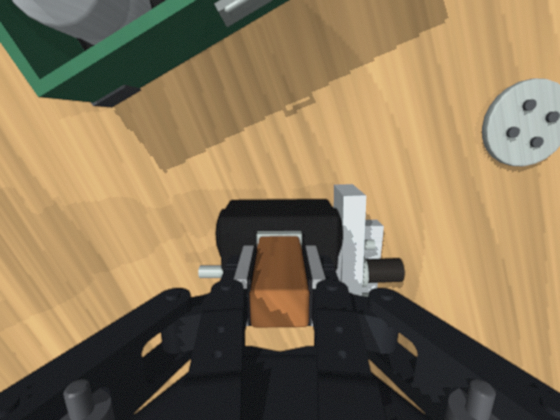

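Emit:
jog_arm --pt "0 0 0 1 0 0 0" --pt "0 0 0 2 0 0 0" --pt "0 0 0 2 0 0 0" --pt "0 0 0 1.4 0 0 0" --pt "0 0 0 0 0 0.3 0" --pt "0 0 0 0 0 0.3 0" --pt "0 0 0 0 0 0.1 0" --pt "0 0 0 0 0 0.05 0"

```text
clock: 15.2
eef_pos: [565.2, 115.0, 92.2]
tcp_rot: [0.559, 1.569, 0.198]
contact_force: [0.2, 1.2, -2.1]
opening: 0.27
```

```bash
python3 st.py
```

```text
{'t': 15.2, 'tip': -0.04, 'y': 64.74, 'z': 21.89, 'F': [-0.2, 1.15, -2.12], 'op': 0.27} [0.   0.01 0.04] ['jaw yaw', np.float64(-20.67), 'turn about tool x', np.float64(-0.17), 'tilt', np.float64(0.1)]
```

Emit:
jog_arm --pt "0 0 0 0.1 0 0.05 0" --pt "0 0 0 0 0 0.05 0" --pt "0 0 0 0 0 0 0"

```text
clock: 15.5
eef_pos: [565.3, 114.7, 90.5]
tcp_rot: [0.523, 1.571, 0.163]
contact_force: [0.0, -0.2, -2.2]
opening: 0.273
```

```bash
python3 st.py
```

```text
{'t': 15.5, 'tip': 0.17, 'y': 64.5, 'z': 20.16, 'F': [0.07, -0.13, -2.25], 'op': 0.273} [0.01 0.03 0.01] ['jaw yaw', np.float64(-20.65), 'turn about tool x', np.float64(-0.15), 'tilt', np.float64(0.02)]
```

Emit:
jog_arm --pt "0 0 0 0 0 0.05 0" --pt "0 0 0 0 0 0.05 0"

```text
clock: 15.7
eef_pos: [565.8, 114.4, 90.3]
tcp_rot: [-2.901, 1.57, 3.022]
contact_force: [-1.9, 1.4, -1.4]
opening: 0.273
```

```bash
python3 st.py
```

```text
{'t': 15.7, 'tip': 0.75, 'y': 64.39, 'z': 19.95, 'F': [-2.24, 0.6, -1.44], 'op': 0.273} [ 0.21  0.41 -0.02] ['jaw yaw', np.float64(-20.66), 'turn about tool x', np.float64(-0.16), 'tilt', np.float64(0.04)]
```

Emit:
jog_arm --pt "0 0 0 0 0 0.05 0" --pt "0 0 0 0 0 0.05 0"

```text
clock: 15.9
eef_pos: [566.5, 114.1, 90.2]
tcp_rot: [-2.919, 1.569, 3.003]
contact_force: [-3.2, 1.9, -1.2]
opening: 0.274
```

Emit:
jog_arm --pt "0 0 0 0 0 0.05 0" --pt "0 0 0 0 0 0.03 0"

```text
clock: 16.1
eef_pos: [567.7, 113.7, 90.2]
tcp_rot: [-2.945, 1.57, 2.977]
contact_force: [-2.7, 2.2, -0.9]
opening: 0.271
```

```bash
python3 st.py
```

```text
{'t': 16.1, 'tip': 2.69, 'y': 64.44, 'z': 19.86, 'F': [-3.27, 1.16, -0.88], 'op': 0.271} [0.52 0.53 0.03] ['jaw yaw', np.float64(-20.66), 'turn about tool x', np.float64(-0.16), 'tilt', np.float64(0.03)]
```

Sliding freely at about 3–4 N, so I continue in 1 mm steps.

Emit:
jog_arm --pt "0 0 0 0 0 0.05 0" --pt "0 0 0 0 0 0.05 0"

```text
clock: 16.3
eef_pos: [568.9, 113.3, 90.2]
tcp_rot: [1.771, 1.571, 1.411]
contact_force: [-1.5, 2.4, -2.0]
opening: 0.267
```

Emit:
jog_arm --pt "0 0 0 0 0 0.05 0" --pt "0 0 0 0 0 0.05 0"

```text
clock: 16.5
eef_pos: [569.8, 113.0, 90.2]
tcp_rot: [0.829, 1.571, 0.468]
contact_force: [-2.8, 1.9, -3.2]
opening: 0.273
```

Emit:
jog_arm --pt "0 0 0 0 0 0.05 0" --pt "0 0 0 0 0 0.05 0"

```text
clock: 16.7
eef_pos: [570.8, 112.5, 90.3]
tcp_rot: [-0.146, 1.571, -0.506]
contact_force: [-1.9, 2.1, -3.1]
opening: 0.271
```

```bash
python3 st.py
```

```text
{'t': 16.7, 'tip': 5.99, 'y': 64.4, 'z': 19.96, 'F': [-2.52, 1.32, -3.14], 'op': 0.271} [0.49 0.47 0.04] ['jaw yaw', np.float64(-20.66), 'turn about tool x', np.float64(-0.16), 'tilt', np.float64(0.0)]
```

Emit:
jog_arm --pt "0 0 0 0 0 0.05 0" --pt "0 0 0 0 0 0.05 0"

```text
clock: 16.9
eef_pos: [571.6, 112.2, 90.3]
tcp_rot: [-2.964, 1.571, 2.959]
contact_force: [-1.9, 2.3, -2.9]
opening: 0.273
```

Emit:
jog_arm --pt "0 0 0 0 0 0.05 0" --pt "0 0 0 0 0 0.05 0"

```text
clock: 17.1
eef_pos: [572.5, 111.9, 90.3]
tcp_rot: [3.135, 1.57, 2.774]
contact_force: [-3.7, 3.5, -3.1]
opening: 0.272
```

```bash
python3 st.py
```

```text
{'t': 17.1, 'tip': 7.79, 'y': 64.43, 'z': 19.97, 'F': [-4.7, 1.98, -3.11], 'op': 0.272} [0.8  0.62 0.04] ['jaw yaw', np.float64(-20.66), 'turn about tool x', np.float64(-0.16), 'tilt', np.float64(0.02)]
```

Left is at about 7 mm and the force is starting to climb, so I change to the right side.

Emit:
jog_arm --pt "0 0 0 0 0 -0.5 0" --pt "0 0 0 0 0 -1 0" --pt "0 0 0 -2 0 0 0" --pt "0 0 0 -2.5 0 0 0" --pt "0 0 0 -2 0 0 0" --pt "0 0 0 0 -1.5 0 0" --pt "0 0 0 0 -2.5 0 0" --pt "0 0 0 0 -2.5 0 0" --pt "0 0 0 0 -2.5 0 0" --pt "0 0 0 0 -2.5 0 0" --pt "0 0 0 0 -1.4 0 0" --pt "0 0 0 0 0 0 0" --pt "0 0 0 0 0 0 0"

```text
clock: 18.4
eef_pos: [512.9, -3.6, 155.0]
tcp_rot: [1.78, 1.571, 1.418]
contact_force: [-0.1, 0.9, -2.2]
opening: 0.268
```

```bash
python3 st.py
```

```text
{'t': 18.4, 'tip': -7.55, 'y': -64.68, 'z': 84.7, 'F': [-0.43, 0.76, -2.24], 'op': 0.268} [ 0.04 -0.03 -0.02] ['jaw yaw', np.float64(-20.72), 'turn about tool x', np.float64(-0.22), 'tilt', np.float64(0.01)]
```

Emit:
jog_arm --pt "0 0 0 1 0 0 0" --pt "0 0 0 2 0 0 0" --pt "0 0 0 2 0 0 0" --pt "0 0 0 1.5 0 0 0" --pt "0 0 0 0 0 0.3 0" --pt "0 0 0 0 0 0.3 0" --pt "0 0 0 0 0 0.1 0" --pt "0 0 0 0 0 0 0"

```text
clock: 19.2
eef_pos: [520.5, -6.0, 91.0]
tcp_rot: [0.329, 1.569, -0.031]
contact_force: [-0.3, 0.7, -2.1]
opening: 0.269
```

```bash
python3 st.py; python3 - <<'E'
from h import *
from rig import r
s=r.sense();p,d=r.grab_frame("wrist"); cv2.imwrite("pics/w6.png",p[:,:,::-1]); np.savez("w6",d=d,p=s["eef_pos"],e=s["tcp_rot"])
cv2.imwrite("pics/w6c.png",cv2.resize(p[0:280,240:440,::-1],None,fx=2.1,fy=2.1,interpolation=cv2.INTER_CUBIC))
E
```

```text
{'t': 19.2, 'tip': 0.42, 'y': -64.2, 'z': 20.74, 'F': [-0.51, 0.61, -2.13], 'op': 0.269} [ 0.03 -0.03 -0.  ] ['jaw yaw', np.float64(-20.65), 'turn about tool x', np.float64(-0.15), 'tilt', np.float64(0.09)]
```

View pics/w6c.png

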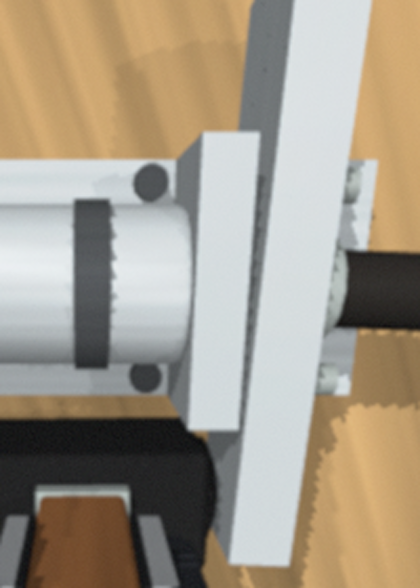

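The crop shows the flange edge running from (260,132) to (240,430), with the cover's rear top edge fanning away from (292,0) to (230,562). Left leads.

```bash
cat >> h.py <<'E'
def gaps(fl,cv,pose,cal):
    """fl, cv: two pixels each on flange front top edge and cover rear top edge (full image) -> gap at y=+62,-62"""
    A=ray_plane(fl,cal,pose,66)[:,:2]; B=ray_plane(cv,cal,pose,66)[:,:2]
    e=(A[0]-A[1])/np.hypot(*(A[0]-A[1])); n=np.array([e[1],-e[0]]); c=A.mean(0)
    yaw=np.degrees(np.arctan2(n[1],n[0])); q=(B-c)
    y,x=q@e,q@n; k=np.polyfit(y,x,1); return dict(yaw=yaw.round(2),len=np.hypot(*(A[0]-A[1])).round(1),L=np.polyval(k,62).round(2),R=np.polyval(k,-62).round(2),off=(A@N).round(1))
E
python3 - <<'E'
from h import *
from rig import r
z=np.load("w6.npz"); f=lambda c:(np.array(c,float)+.5)/2.1-.5+[240,0]
print(gaps(f([(260,132),(240,430)]),f([(292,0),(230,562)]),(z["p"],z["e"]),r.get_calibration("wrist")))
E
```

```text
{'yaw': np.float64(-20.3), 'len': np.float64(75.9), 'L': np.float64(5.23), 'R': np.float64(0.32), 'off': array([533.4, 533.7])}
```

Emit:
jog_arm --pt "0 0 0 0 0 0.05 0" --pt "0 0 0 0 0 0.05 0" --pt "0 0 0 0 0 0.05 0"

```text
clock: 19.55
eef_pos: [521.0, -6.6, 90.5]
tcp_rot: [0.279, 1.571, -0.081]
contact_force: [-0.2, 0.0, -3.0]
opening: 0.27
```

```bash
python3 st.py
```

```text
{'t': 19.55, 'tip': 1.11, 'y': -64.59, 'z': 20.16, 'F': [-0.2, -0.06, -2.97], 'op': 0.27} [ 0.03 -0.05  0.  ] ['jaw yaw', np.float64(-20.66), 'turn about tool x', np.float64(-0.16), 'tilt', np.float64(0.01)]
```

Emit:
jog_arm --pt "0 0 0 0 0 0.05 0" --pt "0 0 0 0 0 0.05 0"

```text
clock: 19.75
eef_pos: [521.9, -6.9, 90.3]
tcp_rot: [-2.816, 1.571, 3.106]
contact_force: [-1.0, 0.1, -2.0]
opening: 0.272
```

```bash
python3 st.py
```

```text
{'t': 19.75, 'tip': 2.03, 'y': -64.59, 'z': 20.01, 'F': [-0.94, -0.27, -1.98], 'op': 0.272} [ 0.03  0.19 -0.01] ['jaw yaw', np.float64(-20.66), 'turn about tool x', np.float64(-0.16), 'tilt', np.float64(0.01)]
```

Emit:
jog_arm --pt "0 0 0 0 0 0.05 0" --pt "0 0 0 0 0 0.05 0"

```text
clock: 19.95
eef_pos: [522.1, -7.1, 90.1]
tcp_rot: [-2.952, 1.569, 2.971]
contact_force: [-3.6, 1.8, -1.0]
opening: 0.274
```

```bash
python3 st.py
```

```text
{'t': 19.95, 'tip': 2.35, 'y': -64.7, 'z': 19.8, 'F': [-4.04, 0.44, -1.03], 'op': 0.274} [ 0.38  0.59 -0.02] ['jaw yaw', np.float64(-20.67), 'turn about tool x', np.float64(-0.17), 'tilt', np.float64(0.09)]
```

Emit:
jog_arm --pt "0 0 0 0 0 0.05 0" --pt "0 0 0 0 0 0.05 0"

```text
clock: 20.15
eef_pos: [523.1, -7.5, 90.1]
tcp_rot: [-2.858, 1.569, 3.065]
contact_force: [-3.9, 0.9, -2.1]
opening: 0.271
```

Emit:
jog_arm --pt "0 0 0 0 0 0.05 0" --pt "0 0 0 0 0 0.05 0"

```text
clock: 20.35
eef_pos: [524.4, -8.1, 90.1]
tcp_rot: [-2.518, 1.57, -2.879]
contact_force: [-3.1, 0.6, -1.9]
opening: 0.27
```

Emit:
jog_arm --pt "0 0 0 0 0 0.05 0" --pt "0 0 0 0 0 0.05 0"

```text
clock: 20.55
eef_pos: [525.5, -8.5, 90.1]
tcp_rot: [-2.36, 1.57, -2.721]
contact_force: [-3.4, -0.1, -3.9]
opening: 0.275
```

Emit:
jog_arm --pt "0 0 0 0 0 0.05 0" --pt "0 0 0 0 0 0.05 0"

```text
clock: 20.75
eef_pos: [526.6, -8.7, 90.2]
tcp_rot: [-1.519, 1.571, -1.88]
contact_force: [-3.0, -0.4, -2.7]
opening: 0.272
```

```bash
python3 st.py
```

```text
{'t': 20.75, 'tip': 7.12, 'y': -64.63, 'z': 19.94, 'F': [-2.67, -1.47, -2.73], 'op': 0.272} [-0.08  0.67 -0.04] ['jaw yaw', np.float64(-20.66), 'turn about tool x', np.float64(-0.16), 'tilt', np.float64(0.0)]
```

Emit:
jog_arm --pt "0 0 0 0 0 0.05 0" --pt "0 0 0 0 0 0.05 0"

```text
clock: 20.95
eef_pos: [527.6, -9.0, 90.3]
tcp_rot: [-0.108, 1.571, -0.468]
contact_force: [-2.7, -0.7, -3.1]
opening: 0.274
```

Emit:
jog_arm --pt "0 0 0 0 0 0.05 0" --pt "0 0 0 0 0 0.05 0"

```text
clock: 21.15
eef_pos: [528.3, -9.4, 90.3]
tcp_rot: [-2.756, 1.571, -3.117]
contact_force: [-4.0, -0.0, -2.2]
opening: 0.271
```

```bash
python3 st.py; python3 - <<'E'
from h import *
from rig import r
s=r.sense();p,d=r.grab_frame("wrist"); np.savez("w7",d=d,p=s["eef_pos"],e=s["tcp_rot"])
cv2.imwrite("pics/w7c.png",cv2.resize(p[0:280,240:440,::-1],None,fx=2.1,fy=2.1,interpolation=cv2.INTER_CUBIC))
E
```

```text
{'t': 21.15, 'tip': 8.96, 'y': -64.66, 'z': 19.97, 'F': [-3.78, -1.46, -2.22], 'op': 0.271} [-0.06  0.84 -0.05] ['jaw yaw', np.float64(-20.66), 'turn about tool x', np.float64(-0.16), 'tilt', np.float64(0.02)]
```

View pics/w7c.png

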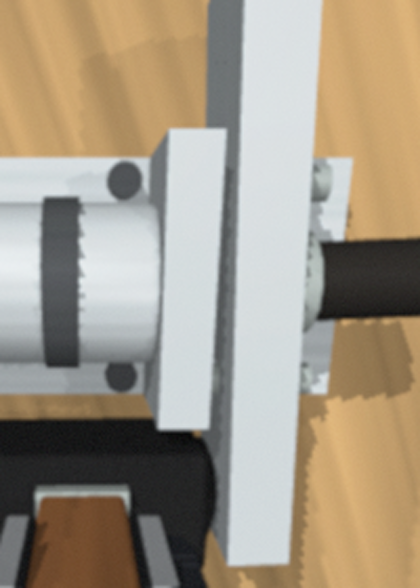

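```bash
python3 - <<'E'
from h import *
from rig import r
z=np.load("w7.npz"); f=lambda c:(np.array(c,float)+.5)/2.1-.5+[240,0]
print(gaps(f([(226,129),(209,429)]),f([(244,0),(228,565)]),(z["p"],z["e"]),r.get_calibration("wrist")))
E
```

```text
{'yaw': np.float64(-20.52), 'len': np.float64(75.9), 'L': np.float64(2.59), 'R': np.float64(7.25), 'off': array([533.4, 533.3])}
```

Right is at 7.3 mm and left at 2.6 mm, with the force still low. A bit more on the right, then I switch.

Emit:
jog_arm --pt "0 0 0 0 0 0.05 0" --pt "0 0 0 0 0 0.05 0"

```text
clock: 21.4
eef_pos: [529.0, -9.7, 90.2]
tcp_rot: [-2.886, 1.57, 3.037]
contact_force: [-5.7, 0.1, -2.4]
opening: 0.273
```

Emit:
jog_arm --pt "0 0 0 0 0 0.05 0" --pt "0 0 0 0 0 0.05 0"

```text
clock: 21.6
eef_pos: [529.5, -9.9, 90.2]
tcp_rot: [-2.923, 1.569, 2.999]
contact_force: [-7.7, 0.6, 0.8]
opening: 0.273
```

```bash
python3 st.py
```

```text
{'t': 21.6, 'tip': 10.29, 'y': -64.77, 'z': 19.91, 'F': [-7.39, -2.08, 0.8], 'op': 0.273} [ 0.13  1.43 -0.09] ['jaw yaw', np.float64(-20.67), 'turn about tool x', np.float64(-0.17), 'tilt', np.float64(0.1)]
```

The force is climbing to 7.7 N, so it is binding. Changing to the left.

Emit:
jog_arm --pt "0 0 0 0 0 -0.5 0" --pt "0 0 0 0 0 -1.2 0" --pt "0 0 0 -2 0 0 0" --pt "0 0 0 -2.5 0 0 0" --pt "0 0 0 -2 0 0 0" --pt "0 0 0 0 1.5 0 0" --pt "0 0 0 0 2.5 0 0" --pt "0 0 0 0 2.5 0 0" --pt "0 0 0 0 2.5 0 0" --pt "0 0 0 0 2.5 0 0" --pt "0 0 0 0 1.4 0 0" --pt "0 0 0 0 0 0 0" --pt "0 0 0 1 0 0 0" --pt "0 0 0 2 0 0 0" --pt "0 0 0 2 0 0 0" --pt "0 0 0 1.5 0 0 0" --pt "0 0 0 0 0 0 0" --pt "0 0 0 0 0 0 0"

```text
clock: 23.4
eef_pos: [559.7, 116.2, 90.1]
tcp_rot: [-2.495, 1.57, -2.856]
contact_force: [1.5, -0.4, -2.5]
opening: 0.271
```

```bash
python3 st.py
```

```text
{'t': 23.4, 'tip': -5.59, 'y': 63.95, 'z': 19.8, 'F': [1.56, 0.2, -2.48], 'op': 0.271} [-0.01 -0.03 -0.02] ['jaw yaw', np.float64(-20.69), 'turn about tool x', np.float64(-0.19), 'tilt', np.float64(0.04)]
```

Emit:
jog_arm --pt "0 0 0 0 0 0.2 0" --pt "0 0 0 0 0 0.2 0" --pt "0 0 0 0 0 0.1 0" --pt "0 0 0 0 0 0.05 0"

```text
clock: 23.8
eef_pos: [565.5, 114.7, 90.8]
tcp_rot: [0.529, 1.57, 0.168]
contact_force: [0.1, -0.7, -2.9]
opening: 0.27
```

Emit:
jog_arm --pt "0 0 0 0 0 0.05 0" --pt "0 0 0 0 0 0.05 0"

```text
clock: 24.0
eef_pos: [566.0, 114.4, 90.4]
tcp_rot: [2.193, 1.571, 1.832]
contact_force: [0.6, 0.8, -1.6]
opening: 0.27
```

```bash
python3 st.py
```

```text
{'t': 24.0, 'tip': 0.9, 'y': 64.43, 'z': 20.06, 'F': [0.29, 0.97, -1.63], 'op': 0.27} [ 0.03 -0.01 -0.01] ['jaw yaw', np.float64(-20.66), 'turn about tool x', np.float64(-0.16), 'tilt', np.float64(0.0)]
```

Emit:
jog_arm --pt "0 0 0 0 0 0.05 0" --pt "0 0 0 0 0 0.05 0"

```text
clock: 24.2
eef_pos: [567.0, 114.0, 90.3]
tcp_rot: [1.642, 1.571, 1.281]
contact_force: [0.9, 0.2, -2.7]
opening: 0.273
```

```bash
python3 st.py
```

```text
{'t': 24.2, 'tip': 1.93, 'y': 64.45, 'z': 19.98, 'F': [0.78, 0.52, -2.67], 'op': 0.273} [ 0.02 -0.08 -0.  ] ['jaw yaw', np.float64(-20.66), 'turn about tool x', np.float64(-0.16), 'tilt', np.float64(0.0)]
```

Emit:
jog_arm --pt "0 0 0 0 0 0.05 0" --pt "0 0 0 0 0 0.05 0"

```text
clock: 24.4
eef_pos: [567.9, 113.7, 90.3]
tcp_rot: [2.805, 1.571, 2.445]
contact_force: [0.1, 0.3, -3.0]
opening: 0.277
```

Emit:
jog_arm --pt "0 0 0 0 0 0.05 0" --pt "0 0 0 0 0 0.05 0"

```text
clock: 24.6
eef_pos: [568.6, 113.3, 90.2]
tcp_rot: [-2.886, 1.57, 3.036]
contact_force: [-2.0, 1.2, -1.1]
opening: 0.275
```

```bash
python3 st.py
```

```text
{'t': 24.6, 'tip': 3.73, 'y': 64.38, 'z': 19.94, 'F': [-2.32, 0.38, -1.09], 'op': 0.275} [0.19 0.32 0.04] ['jaw yaw', np.float64(-20.66), 'turn about tool x', np.float64(-0.16), 'tilt', np.float64(0.03)]
```

Emit:
jog_arm --pt "0 0 0 0 0 0.05 0" --pt "0 0 0 0 0 0.05 0"

```text
clock: 24.8
eef_pos: [569.0, 113.1, 90.1]
tcp_rot: [-2.896, 1.569, 3.026]
contact_force: [-3.3, 2.7, 0.6]
opening: 0.273
```

```bash
python3 st.py
```

```text
{'t': 24.8, 'tip': 4.18, 'y': 64.3, 'z': 19.81, 'F': [-4.08, 1.38, 0.64], 'op': 0.273} [0.45 0.7  0.05] ['jaw yaw', np.float64(-20.67), 'turn about tool x', np.float64(-0.17), 'tilt', np.float64(0.09)]
```

Emit:
jog_arm --pt "0 0 0 0 0 0.05 0" --pt "0 0 0 0 0 0.05 0"

```text
clock: 25.0
eef_pos: [570.4, 112.7, 90.2]
tcp_rot: [-2.994, 1.57, 2.928]
contact_force: [-2.4, 3.6, -2.2]
opening: 0.272
```

Emit:
jog_arm --pt "0 0 0 0 0 0.05 0" --pt "0 0 0 0 0 0.05 0" --pt "0 0 0 0 0 0.05 0"

```text
clock: 25.3
eef_pos: [572.2, 112.1, 90.2]
tcp_rot: [0.884, 1.571, 0.523]
contact_force: [-2.3, 2.8, -3.5]
opening: 0.271
```

Emit:
jog_arm --pt "0 0 0 0 0 0.05 0" --pt "0 0 0 0 0 0.05 0" --pt "0 0 0 0 0 0.05 0"

```text
clock: 25.6
eef_pos: [573.5, 111.5, 90.2]
tcp_rot: [-0.85, 1.571, -1.21]
contact_force: [-2.1, 2.7, -2.4]
opening: 0.272
```

Emit:
jog_arm --pt "0 0 0 0 0 0.05 0" --pt "0 0 0 0 0 0.05 0"

```text
clock: 25.8
eef_pos: [574.4, 111.2, 90.3]
tcp_rot: [3.054, 1.571, 2.693]
contact_force: [-2.7, 2.9, -3.2]
opening: 0.271
```

```bash
python3 st.py
```

```text
{'t': 25.8, 'tip': 9.93, 'y': 64.4, 'z': 19.95, 'F': [-3.51, 1.77, -3.24], 'op': 0.271} [0.59 0.48 0.06] ['jaw yaw', np.float64(-20.66), 'turn about tool x', np.float64(-0.16), 'tilt', np.float64(0.0)]
```

Emit:
jog_arm --pt "0 0 0 0 0 0.05 0" --pt "0 0 0 0 0 0.05 0"

```text
clock: 26.0
eef_pos: [575.2, 110.9, 90.3]
tcp_rot: [3.122, 1.57, 2.761]
contact_force: [-2.6, 3.4, -2.6]
opening: 0.273
```

Emit:
jog_arm --pt "0 0 0 0 0 0.05 0" --pt "0 0 0 0 0 0.05 0"

```text
clock: 26.2
eef_pos: [576.1, 110.6, 90.3]
tcp_rot: [2.993, 1.57, 2.633]
contact_force: [-2.9, 4.6, -3.2]
opening: 0.275
```

```bash
python3 st.py
```

```text
{'t': 26.2, 'tip': 11.7, 'y': 64.48, 'z': 19.96, 'F': [-4.34, 3.25, -3.23], 'op': 0.275} [0.9  0.75 0.13] ['jaw yaw', np.float64(-20.66), 'turn about tool x', np.float64(-0.16), 'tilt', np.float64(0.02)]
```

Left is at about 10 mm, so I switch to the right for the final evening up.

Emit:
jog_arm --pt "0 0 0 0 0 -0.5 0" --pt "0 0 0 0 0 -1.2 0" --pt "0 0 0 -2 0 0 0" --pt "0 0 0 -2.5 0 0 0" --pt "0 0 0 -2 0 0 0" --pt "0 0 0 0 -1.5 0 0" --pt "0 0 0 0 -2.5 0 0" --pt "0 0 0 0 -2.5 0 0" --pt "0 0 0 0 -2.5 0 0" --pt "0 0 0 0 -2.5 0 0" --pt "0 0 0 0 -1.4 0 0" --pt "0 0 0 0 0 0 0" --pt "0 0 0 1 0 0 0" --pt "0 0 0 2 0 0 0" --pt "0 0 0 2 0 0 0" --pt "0 0 0 1.5 0 0 0" --pt "0 0 0 0 0 0 0" --pt "0 0 0 0 0 0 0"

```text
clock: 28.0
eef_pos: [514.8, -3.6, 89.8]
tcp_rot: [-2.875, 1.57, 3.048]
contact_force: [-0.5, 1.1, -2.4]
opening: 0.273
```

```bash
python3 st.py; python3 - <<'E'
from h import *
from rig import r
s=r.sense();p,d=r.grab_frame("wrist"); np.savez("w8",d=d,p=s["eef_pos"],e=s["tcp_rot"])
cv2.imwrite("pics/w8c.png",cv2.resize(p[0:280,240:440,::-1],None,fx=2.1,fy=2.1,interpolation=cv2.INTER_CUBIC))
E
```

```text
{'t': 28.0, 'tip': -5.69, 'y': -64.0, 'z': 19.53, 'F': [-0.8, 0.83, -2.41], 'op': 0.273} [ 0.01 -0.04  0.07] ['jaw yaw', np.float64(-20.61), 'turn about tool x', np.float64(-0.11), 'tilt', np.float64(0.05)]
```

View pics/w8c.png

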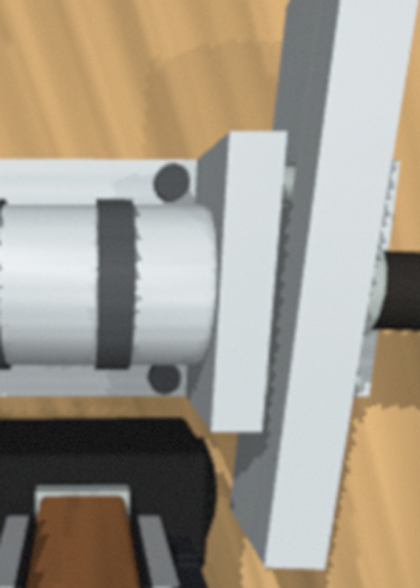

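```bash
python3 - <<'E'
from h import *
from rig import r
z=np.load("w8.npz"); f=lambda c:(np.array(c,float)+.5)/2.1-.5+[240,0]
print(gaps(f([(287,131),(262,431)]),f([(339,0),(266,567)]),(z["p"],z["e"]),r.get_calibration("wrist")))
E
```

```text
{'yaw': np.float64(-20.57), 'len': np.float64(75.8), 'L': np.float64(9.36), 'R': np.float64(5.14), 'off': array([533.4, 533.3])}
```

Emit:
jog_arm --pt "0 0 0 0 0 0.2 0" --pt "0 0 0 0 0 0.2 0" --pt "0 0 0 0 0 0.2 0" --pt "0 0 0 0 0 0.1 0"

```text
clock: 28.45
eef_pos: [522.0, -6.9, 90.7]
tcp_rot: [0.303, 1.57, -0.057]
contact_force: [0.4, 0.6, -2.6]
opening: 0.27
```

```bash
python3 st.py
```

```text
{'t': 28.45, 'tip': 2.1, 'y': -64.53, 'z': 20.36, 'F': [0.15, 0.68, -2.57], 'op': 0.27} [0.02 0.02 0.09] ['jaw yaw', np.float64(-20.67), 'turn about tool x', np.float64(-0.17), 'tilt', np.float64(0.05)]
```

Emit:
jog_arm --pt "0 0 0 0 0 0.1 0" --pt "0 0 0 0 0 0.1 0" --pt "0 0 0 0 0 0.1 0"

```text
clock: 28.75
eef_pos: [524.2, -7.8, 90.3]
tcp_rot: [-2.686, 1.571, -3.047]
contact_force: [-0.1, -0.6, -1.6]
opening: 0.27
```

Emit:
jog_arm --pt "0 0 0 0 0 0.05 0" --pt "0 0 0 0 0 0.05 0"

```text
clock: 28.95
eef_pos: [525.2, -8.1, 90.3]
tcp_rot: [-3.102, 1.571, 2.821]
contact_force: [-0.1, -1.5, -2.9]
opening: 0.268
```

```bash
python3 st.py
```

```text
{'t': 28.95, 'tip': 5.58, 'y': -64.58, 'z': 19.98, 'F': [0.42, -1.39, -2.92], 'op': 0.268} [ 0.01  0.   -0.01] ['jaw yaw', np.float64(-20.66), 'turn about tool x', np.float64(-0.16), 'tilt', np.float64(0.0)]
```

Emit:
jog_arm --pt "0 0 0 0 0 0.05 0" --pt "0 0 0 0 0 0.05 0"

```text
clock: 29.15
eef_pos: [525.7, -8.4, 90.2]
tcp_rot: [-2.96, 1.57, 2.962]
contact_force: [-3.0, 0.6, -1.2]
opening: 0.269
```

```bash
python3 st.py
```

```text
{'t': 29.15, 'tip': 6.18, 'y': -64.66, 'z': 19.86, 'F': [-3.02, -0.47, -1.17], 'op': 0.269} [0.16 0.41 0.01] ['jaw yaw', np.float64(-20.66), 'turn about tool x', np.float64(-0.16), 'tilt', np.float64(0.05)]
```

Emit:
jog_arm --pt "0 0 0 0 0 0.05 0" --pt "0 0 0 0 0 0.05 0"

```text
clock: 29.35
eef_pos: [526.2, -8.7, 90.1]
tcp_rot: [-2.944, 1.569, 2.978]
contact_force: [-3.6, 1.2, -1.3]
opening: 0.274
```

Emit:
jog_arm --pt "0 0 0 0 0 0.05 0" --pt "0 0 0 0 0 0.05 0" --pt "0 0 0 0 0 0.05 0"

```text
clock: 29.65
eef_pos: [528.1, -9.5, 90.1]
tcp_rot: [-2.58, 1.57, -2.94]
contact_force: [-2.9, 0.4, -1.7]
opening: 0.275
```

Emit:
jog_arm --pt "0 0 0 0 0 0.05 0" --pt "0 0 0 0 0 0.05 0"

```text
clock: 29.85
eef_pos: [529.2, -9.9, 90.2]
tcp_rot: [-2.349, 1.57, -2.71]
contact_force: [-3.1, 0.1, -3.3]
opening: 0.274
```

Emit:
jog_arm --pt "0 0 0 0 0 0.05 0" --pt "0 0 0 0 0 0.05 0"

```text
clock: 30.05
eef_pos: [530.3, -10.2, 90.2]
tcp_rot: [-2.121, 1.571, -2.481]
contact_force: [-2.5, 0.1, -3.1]
opening: 0.272
```

```bash
python3 st.py
```

```text
{'t': 30.05, 'tip': 11.07, 'y': -64.7, 'z': 19.9, 'F': [-2.37, -0.81, -3.05], 'op': 0.272} [-0.06  0.67 -0.02] ['jaw yaw', np.float64(-20.66), 'turn about tool x', np.float64(-0.16), 'tilt', np.float64(0.01)]
```

Emit:
jog_arm --pt "0 0 0 0 0 0.05 0" --pt "0 0 0 0 0 0.03 0" --pt "0 0 0 0 0 0 0"

```text
clock: 30.35
eef_pos: [531.2, -10.4, 90.3]
tcp_rot: [0.332, 1.571, -0.028]
contact_force: [-2.8, -1.0, -2.9]
opening: 0.268
```

Emit:
jog_arm --pt "0 0 0 0 0 -0.5 0" --pt "0 0 0 0 0 -0.5 0" --pt "0 0 0 0 0 -0.7 0" --pt "0 0 0 0 0 0 0"

```text
clock: 30.75
eef_pos: [514.2, -4.0, 90.3]
tcp_rot: [-2.969, 1.57, 2.954]
contact_force: [-0.5, -0.6, -3.4]
opening: 0.271
```

```bash
python3 st.py; python3 - <<'E'
from h import *
from rig import r
s=r.sense();p,d=r.grab_frame("wrist"); np.savez("w9",d=d,p=s["eef_pos"],e=s["tcp_rot"])
cv2.imwrite("pics/w9c.png",cv2.resize(p[0:280,240:440,::-1],None,fx=2.1,fy=2.1,interpolation=cv2.INTER_CUBIC))
E
```

```text
{'t': 30.75, 'tip': -6.2, 'y': -64.56, 'z': 20.02, 'F': [-0.26, -0.69, -3.43], 'op': 0.271} [-0.02 -0.01  0.02] ['jaw yaw', np.float64(-20.64), 'turn about tool x', np.float64(-0.14), 'tilt', np.float64(0.02)]
```

View pics/w9c.png

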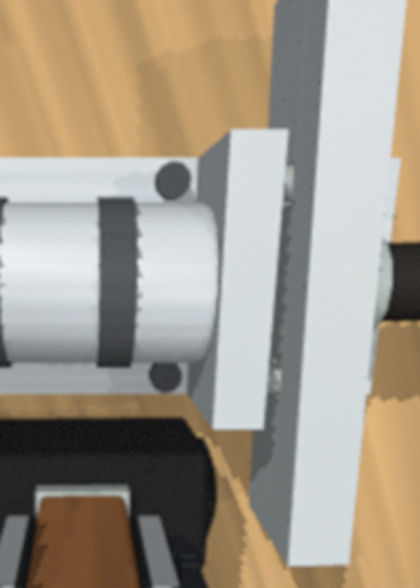

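```bash
python3 - <<'E'
from h import *
from rig import r
z=np.load("w9.npz"); f=lambda c:(np.array(c,float)+.5)/2.1-.5+[240,0]
print(gaps(f([(289,129),(264,429)]),f([(327,0),(289,565)]),(z["p"],z["e"]),r.get_calibration("wrist")))
E
```

```text
{'yaw': np.float64(-20.55), 'len': np.float64(75.9), 'L': np.float64(6.4), 'R': np.float64(10.22), 'off': array([533.5, 533.5])}
```

Left is at 6.4 mm and right at 10.2 mm, so one more short push on the left will even it up.

Emit:
jog_arm --pt "0 0 0 -2 0 0 0" --pt "0 0 0 -2.5 0 0 0" --pt "0 0 0 -2 0 0 0" --pt "0 0 0 0 1.5 0 0" --pt "0 0 0 0 2.5 0 0" --pt "0 0 0 0 2.5 0 0" --pt "0 0 0 0 2.5 0 0" --pt "0 0 0 0 2.5 0 0" --pt "0 0 0 0 1.4 0 0" --pt "0 0 0 0 0 0 0" --pt "0 0 0 1 0 0 0" --pt "0 0 0 2 0 0 0" --pt "0 0 0 2 0 0 0" --pt "0 0 0 1.5 0 0 0" --pt "0 0 0 0 0 0 0" --pt "0 0 0 0 0 0.3 0" --pt "0 0 0 0 0 0.3 0" --pt "0 0 0 0 0 0.2 0" --pt "0 0 0 0 0 0.1 0" --pt "0 0 0 0 0 0 0"

```text
clock: 32.8
eef_pos: [569.5, 113.1, 90.7]
tcp_rot: [0.511, 1.57, 0.15]
contact_force: [0.2, 0.0, -3.2]
opening: 0.269
```

```bash
python3 st.py
```

```text
{'t': 32.8, 'tip': 4.62, 'y': 64.53, 'z': 20.42, 'F': [0.19, 0.1, -3.23], 'op': 0.269} [ 0.06 -0.01 -0.01] ['jaw yaw', np.float64(-20.66), 'turn about tool x', np.float64(-0.16), 'tilt', np.float64(0.05)]
```

Emit:
jog_arm --pt "0 0 0 0 0 0.1 0" --pt "0 0 0 0 0 0.1 0"

```text
clock: 33.0
eef_pos: [570.9, 112.5, 90.3]
tcp_rot: [-1.226, 1.571, -1.586]
contact_force: [-0.5, 0.5, -2.2]
opening: 0.269
```

Emit:
jog_arm --pt "0 0 0 0 0 0.05 0" --pt "0 0 0 0 0 0.05 0"

```text
clock: 33.2
eef_pos: [571.9, 112.1, 90.2]
tcp_rot: [-2.484, 1.571, -2.844]
contact_force: [0.2, 0.5, -3.7]
opening: 0.275
```

```bash
python3 st.py
```

```text
{'t': 33.2, 'tip': 7.2, 'y': 64.41, 'z': 19.94, 'F': [-0.03, 0.53, -3.7], 'op': 0.275} [-0.02  0.02  0.02] ['jaw yaw', np.float64(-20.65), 'turn about tool x', np.float64(-0.15), 'tilt', np.float64(0.01)]
```

Emit:
jog_arm --pt "0 0 0 0 0 0.05 0" --pt "0 0 0 0 0 0.05 0"

```text
clock: 33.4
eef_pos: [572.8, 111.8, 90.3]
tcp_rot: [-2.306, 1.571, -2.667]
contact_force: [0.6, -0.0, -3.0]
opening: 0.27
```

```bash
python3 st.py
```

```text
{'t': 33.4, 'tip': 8.2, 'y': 64.41, 'z': 19.96, 'F': [0.61, 0.22, -2.99], 'op': 0.27} [ 0.    0.02 -0.01] ['jaw yaw', np.float64(-20.65), 'turn about tool x', np.float64(-0.15), 'tilt', np.float64(0.01)]
```

Emit:
jog_arm --pt "0 0 0 0 0 0.05 0" --pt "0 0 0 0 0 0.05 0"

```text
clock: 33.6
eef_pos: [573.3, 111.5, 90.2]
tcp_rot: [-2.919, 1.57, 3.004]
contact_force: [-2.5, 1.6, -1.5]
opening: 0.271
```

Emit:
jog_arm --pt "0 0 0 0 0 0.05 0" --pt "0 0 0 0 0 0.05 0"

```text
clock: 33.8
eef_pos: [574.1, 111.2, 90.1]
tcp_rot: [-2.904, 1.57, 3.019]
contact_force: [-2.7, 2.2, -1.0]
opening: 0.274
```

Emit:
jog_arm --pt "0 0 0 0 0 0.05 0" --pt "0 0 0 0 0 0.05 0"

```text
clock: 34.0
eef_pos: [575.5, 110.8, 90.2]
tcp_rot: [-3.088, 1.571, 2.834]
contact_force: [-2.6, 2.0, -2.5]
opening: 0.272
```

```bash
python3 st.py
```

```text
{'t': 34.0, 'tip': 11.08, 'y': 64.44, 'z': 19.9, 'F': [-3.14, 0.93, -2.55], 'op': 0.272} [0.49 0.52 0.06] ['jaw yaw', np.float64(-20.66), 'turn about tool x', np.float64(-0.16), 'tilt', np.float64(0.02)]
```

Emit:
jog_arm --pt "0 0 0 0 0 0.05 0" --pt "0 0 0 0 0 0 0" --pt "0 0 0 0 0 -0.5 0" --pt "0 0 0 0 0 -1.2 0" --pt "0 0 0 -2 0 0 0" --pt "0 0 0 -2.5 0 0 0" --pt "0 0 0 -2 0 0 0" --pt "0 0 0 0 -1.5 0 0" --pt "0 0 0 0 -2.5 0 0" --pt "0 0 0 0 -2.5 0 0" --pt "0 0 0 0 -2.5 0 0" --pt "0 0 0 0 -2.5 0 0" --pt "0 0 0 0 -1.4 0 0" --pt "0 0 0 0 0 0 0" --pt "0 0 0 0 0 0 0"

```text
clock: 35.5
eef_pos: [514.5, -4.2, 155.0]
tcp_rot: [1.976, 1.571, 1.614]
contact_force: [0.1, -0.5, -2.6]
opening: 0.271
```

```bash
python3 st.py; python3 - <<'E'
from h import *
from rig import r
s=r.sense();p,d=r.grab_frame("wrist"); np.savez("w10",d=d,p=s["eef_pos"],e=s["tcp_rot"])
cv2.imwrite("pics/w10c.png",cv2.resize(p[0:280,240:440,::-1],None,fx=2.1,fy=2.1,interpolation=cv2.INTER_CUBIC))
E
```

```text
{'t': 35.5, 'tip': -5.79, 'y': -64.67, 'z': 84.69, 'F': [0.27, -0.46, -2.56], 'op': 0.271} [ 0.03 -0.01 -0.01] ['jaw yaw', np.float64(-20.71), 'turn about tool x', np.float64(-0.21), 'tilt', np.float64(0.01)]
```

View pics/w10c.png

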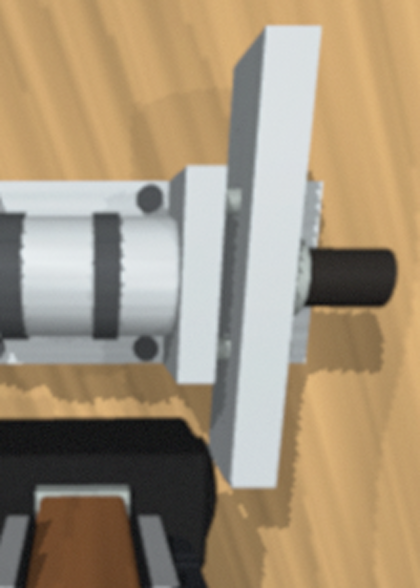

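```bash
python3 - <<'E'
from h import *
from rig import r
z=np.load("w10.npz"); f=lambda c:(np.array(c,float)+.5)/2.1-.5+[240,0]
print(gaps(f([(227,166),(213,383)]),f([(266,27),(233,487)]),(z["p"],z["e"]),r.get_calibration("wrist")))
print(togo(r.sense(),np.r_[O-200*T_-55*N,155]))
E
```

```text
{'yaw': np.float64(-20.98), 'len': np.float64(75.8), 'L': np.float64(9.85), 'R': np.float64(10.49), 'off': array([533.2, 532.6])}
[array([ 1.000e-02, -1.358e+01, -6.000e-01]), 'jaw yaw', np.float64(-20.67), 'tilt', np.float64(0.02)]
```

The gap is even at about 10 mm (left 9.9, right 10.5). Next I park the mallet.

Emit:
jog_arm --pt "0 0 0 0 -1.5 0 0" --pt "0 0 0 0 -3 0 0" --pt "0 0 0 0 -3 0 0" --pt "0 0 0 0 -3 0 0" --pt "0 0 0 0 -3 0 0" --pt "0 0 0 0 0 0 0" --pt "0 0 0 0 0 0 0" --pt "0 0 0 2 0 0 0" --pt "0 0 0 3 0 0 0" --pt "0 0 0 2 0 0 0" --pt "0 0 0 1 0 0 0" --pt "0 0 0 0 0 0 0" --pt "0 0 0 0 0 0 0"

```text
clock: 36.85
eef_pos: [467.7, -130.3, 75.8]
tcp_rot: [0.187, 1.57, -0.173]
contact_force: [-0.4, 0.3, -1.7]
opening: 0.27
```

```bash
python3 st.py
```

```text
{'t': 36.85, 'tip': -5.47, 'y': -199.1, 'z': 5.5, 'F': [-0.48, 0.19, -1.66], 'op': 0.27} [0.01 0.01 0.  ] ['jaw yaw', np.float64(-20.62), 'turn about tool x', np.float64(-0.12), 'tilt', np.float64(0.04)]
```

Emit:
jog_arm --pt "0 0 0 0.2 0 0 0" --pt "0 0 0 0.2 0 0 0" --pt "0 0 0 0.05 0 0 0" --pt "0 0 0 0 0 0 0"

```text
clock: 37.25
eef_pos: [467.1, -130.5, 71.0]
tcp_rot: [0.06, 1.571, -0.301]
contact_force: [0.0, 0.7, -2.7]
opening: 0.273
```

```bash
python3 st.py
```

```text
{'t': 37.25, 'tip': -5.95, 'y': -199.58, 'z': 0.68, 'F': [-0.23, 0.69, -2.71], 'op': 0.273} [ 0.04  0.01 -0.09] ['jaw yaw', np.float64(-20.66), 'turn about tool x', np.float64(-0.16), 'tilt', np.float64(0.02)]
```

Emit:
jog_arm --pt "0 0 0 0.05 0 0 0" --pt "0 0 0 0.05 0 0 0" --pt "0 0 0 0 0 0 0"

```text
clock: 37.55
eef_pos: [467.1, -130.5, 70.3]
tcp_rot: [0.113, 1.571, -0.248]
contact_force: [-2.7, 1.3, 6.0]
opening: 0.271
```

```bash
python3 st.py
```

```text
{'t': 37.55, 'tip': -5.93, 'y': -199.56, 'z': -0.01, 'F': [-3.0, 0.29, 6.04], 'op': 0.271} [ 0.07  0.35 -0.02] ['jaw yaw', np.float64(-20.66), 'turn about tool x', np.float64(-0.16), 'tilt', np.float64(0.01)]
```

Seated on the bench (+6 N). Open the fingers in place, then retreat straight up.

Emit:
jog_arm --pt "0 0 0 -0.05 0 0 0.5" --pt "0 0 0 0 0 0 0.7" --pt "0 0 0 0 0 0 0.9" --pt "0 0 0 0 0 0 1" --pt "0 0 0 0 0 0 1" --pt "0 0 0 0 0 0 1" --pt "0 0 0 0 0 0 1" --pt "0 0 0 -1 0 0 1" --pt "0 0 0 -2 0 0 1" --pt "0 0 0 -3 0 0 1" --pt "0 0 0 -3 0 0 1" --pt "0 0 0 -3 0 0 1" --pt "0 0 0 -3 0 0 1" --pt "0 0 0 0 0 0 1" --pt "0 0 0 0 0 0 1" --pt "0 0 0 0 0 0 1"

```text
clock: 39.15
eef_pos: [466.4, -130.3, 219.7]
tcp_rot: [-3.059, 1.57, 2.863]
contact_force: [-0.7, 0.9, -0.3]
opening: 1.001
```

```bash
python3 - <<'E'
from h import *
from rig import r
s=r.sense(); print(s["clock"],s["eef_pos"].round(1),s["opening"])
p,d=r.grab_frame("wrist"); cv2.imwrite("pics/w11.png",p[:,:,::-1]); np.savez("w11",d=d,p=s["eef_pos"],e=s["tcp_rot"])
p,d=r.grab_frame("side"); cv2.imwrite("pics/side2.png",cv2.resize(p[60:260,180:420,::-1],None,fx=3,fy=3,interpolation=cv2.INTER_CUBIC)); W=world("side",d,r.get_calibration("side"))
m=(W[...,2]>102)&(W[...,2]<116)&(np.hypot(W[...,0]-467,W[...,1]+130)<40); print(W[m].mean(0) if m.any() else None)
E
```

```text
39.15 [ 466.4 -130.3  219.7] 1.0006190035099842
[ 465.34419238 -125.43932938  108.47514028]
```

View pics/w11.png

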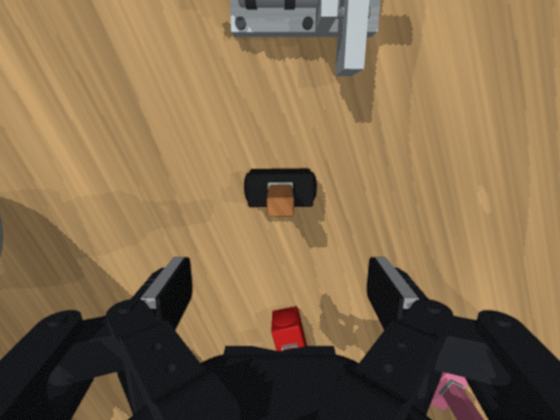

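View pics/side2.png

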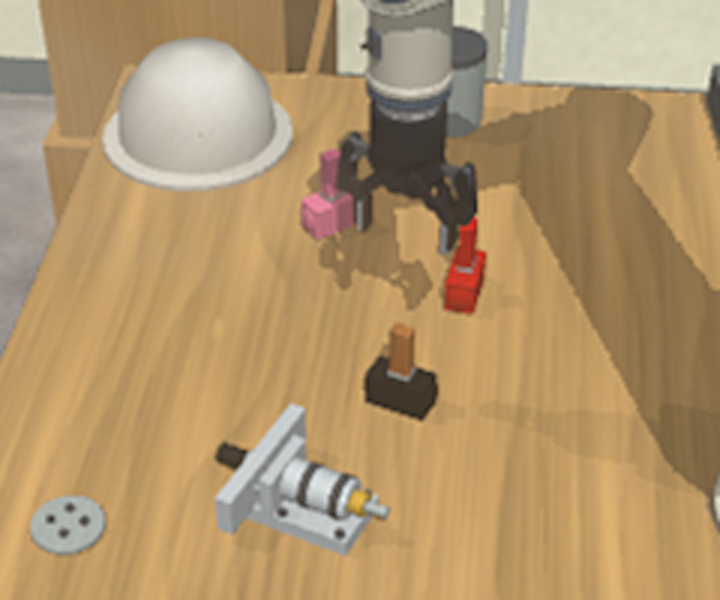

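The mallet stands upright at (280,187) in the wrist view, well clear of the housing. In the side view the cover sits square with an even gap and the look-alikes are untouched. Handing in.

```bash
python3 -c "
from rig import r
print(r.sign_off())"
```

```text
the job is handed in; nothing more can be done
None
```

The cover is worked off to an even gap of about 10 mm, still on its pins, and the mallet stands on its head on the bench. I handed the job in at about 39 s of the 64 s allowed; no verdict was reported.

- **Pushing:** I pressed the lugs from behind with the mallet in steps of about 1 mm, in the order right, left, right, left, right, left. I changed sides once when it bound, at about 7.7 N. That was the highest force I read, against the 13 N limit. Forces were read only at the end of each short move.
- **Gap:** the last wrist-camera measurement, taken after the final push, gave 9.9 mm on the left and 10.5 mm on the right. Contact positions and camera readings of the gap disagreed by up to about 2 mm, most on the left lug, so I went by the camera for the final values.
- **Mallet:** the last pictures show it upright and clear of the housing, with its handle top at about 108 mm as expected. That camera put it about 5 mm from where the arm released it.
- **Other things:** I never went near the crate's contents, and the pink and red mallets stayed where they were. I did not re-measure the things in the crate.

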